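# Put the engraved glass tiles away in the stiff-lidded plate case

### The job

Put the small engraved glass tiles away: lever the shut case open with the blade of the lifting knife, pushed into the notch under the lid's front edge, then fold the stiff lid up until it stands upright. Lay every small tile flat on the case floor, side by side and not stacked, then fold the lid down fully shut, with the knife laid flat back on its card sheet at the end. Leave the larger pane, pens, beaker and other things as they are.

Things in the scene. Friction and masses are not known exactly. Their poses are not given: they have to be found in the camera images.
- case: flat plate case of grey plastic, fixed to the table, 180 (x) x 230 (y) x 46 mm high without its lid; walls 5 mm, floor 4 mm thick, so the inside is 170 x 220 mm and 42 mm deep. Origin: centre of its underside. Its +x points from the notched front to the hinge side, +y along the front, z up.
- case_notch (a point): middle of the slot under the shut lid's front edge: a notch 90 mm wide in the middle of the front wall (case y -45 to +45), where the wall is only 36 mm high, leaves a slot from 36 to 46 mm above the table. This point is at the wall's outer face, 41 mm up, x = -90 mm in the case frame; axes as the case
- lid (a joint): angle of the case's dark lid about its hinge: 0 shut, 1.57 standing upright, stop at 1.95. The hinge is stiff: the lid stays wherever it is left and takes about 2.5 to 3 N at its front edge to move. The lid is a smooth plate 180 x 230 x 7 mm with no handle, flush with the case walls all round
- lid_hinge (a point): middle of the lid's hinge line, at the lid's underside, 46 mm above the table; it lies at x = +90 mm in the case frame. Axes turn with the lid: with the lid shut as the case's; the lid always reaches from here 180 mm along this point's -x, its 7 mm thickness on the +z side
- lid_edge (a point): middle of the lid's front edge, on its underside; axes as lid_hinge
- knife: lifting knife (blunt palette knife): wooden handle 100 x 32 (wide, y) x 24 mm (high, z), and a flat stiff steel blade 72 mm long, 22 mm wide, 2 mm thick that continues it along +x at mid height; 80 g. Origin: centre of the handle, so it is 12 mm above the table when lying. Same on both faces
- knife_tip (a point): tip of the blade, 122 mm along +x from the knife's origin
- sheet: thin rectangular card sheet flat on the table, 240 (x) x 150 (y) mm, under 1 mm thick, fixed, the knife lies on it at the start. Origin: its centre
- tile0: small thick glass tile with a frosted engraving, 56 (x) x 34 (y) x 10 mm (z), 48 g, origin at its centre, so 5 mm above the table when lying; may be absent (three to five are there)
- tile1: small thick glass tile with a frosted engraving, 56 (x) x 34 (y) x 10 mm (z), 48 g, origin at its centre, so 5 mm above the table when lying; may be absent (three to five are there)
- tile2: small thick glass tile with a frosted engraving, 56 (x) x 34 (y) x 10 mm (z), 48 g, origin at its centre, so 5 mm above the table when lying; may be absent (three to five are there)
- tile3: small thick glass tile with a frosted engraving, 56 (x) x 34 (y) x 10 mm (z), 48 g, origin at its centre, so 5 mm above the table when lying; may be absent (three to five are there)
- tile4: small thick glass tile with a frosted engraving, 56 (x) x 34 (y) x 10 mm (z), 48 g, origin at its centre, so 5 mm above the table when lying; may be absent (three to five are there)
- beaker: bystander, not part of the job: white plastic beaker, 95 mm high, 72 mm across, standing; origin at the centre of its underside
- marker0: bystander, not part of the job: marker pen, 140 x 14 mm; origin at the centre of its underside
- marker1: bystander, not part of the job: marker pen, 140 x 14 mm; origin at the centre of its underside
- pane: bystander, not part of the job: larger, thin square glass pane, 100 x 100 x 5 mm, still being worked on; origin at the centre of its underside
- eraser: bystander, not part of the job: rubber eraser, 45 x 22 x 12 mm; origin at the centre of its underside
- engraver: bystander, not part of the job: hand engraver, 170 mm long, 34 mm thick; origin at the centre of its underside

How it is judged:
On the way, in this order (a step that is already met when the one before it is completed fails the run):
1. the knife levers the lid up: the lid is more than 0.12 rad open while the knife bears on it (value of joint lid above 0.12 rad and contact force between knife and lid above 0.3 N), for 0.1 s.
2. the lid stands upright, within 0.26 rad (15 degrees) (value of joint lid between 1.31 and 1.83 rad), for 0.3 s.
3. every tile lies flat on the case floor while the lid is still open (x of tile0 in the frame of case between -0.078 and 0.078 m and y of tile0 in the frame of case between -0.103 and 0.103 m and z of each of tile0, tile1, tile2, tile3, tile4 in the frame of case below 0.0135 m and angle between the z axis of each of tile0, tile1, tile2, tile3, tile4 and the z axis of case, either way round below 0.15 rad and x of tile1 in the frame of case between -0.078 and 0.078 m and y of tile1 in the frame of case between -0.103 and 0.103 m and x of tile2 in the frame of case between -0.078 and 0.078 m and y of tile2 in the frame of case between -0.103 and 0.103 m and x of tile3 in the frame of case between -0.078 and 0.078 m and y of tile3 in the frame of case between -0.103 and 0.103 m and x of tile4 in the frame of case between -0.078 and 0.078 m and y of tile4 in the frame of case between -0.103 and 0.103 m and value of joint lid above 0.8 rad), for 0.3 s.
At the end, for the whole second after the job is handed in: every tile lies flat (within 0.15 rad) on the case floor inside the walls, none stacked; the lid is shut (below 0.03 rad, about 5 mm at its edge); the knife lies flat and at rest with the centre of its handle over the card sheet (x of tile0 in the frame of case between -0.078 and 0.078 m and y of tile0 in the frame of case between -0.103 and 0.103 m and z of each of tile0, tile1, tile2, tile3, tile4 in the frame of case below 0.0135 m and angle between the z axis of each of tile0, tile1, tile2, tile3, tile4 and the z axis of case, either way round below 0.15 rad and x of tile1 in the frame of case between -0.078 and 0.078 m and y of tile1 in the frame of case between -0.103 and 0.103 m and x of tile2 in the frame of case between -0.078 and 0.078 m and y of tile2 in the frame of case between -0.103 and 0.103 m and x of tile3 in the frame of case between -0.078 and 0.078 m and y of tile3 in the frame of case between -0.103 and 0.103 m and x of tile4 in the frame of case between -0.078 and 0.078 m and y of tile4 in the frame of case between -0.103 and 0.103 m and value of joint lid below 0.03 rad and x of knife in the frame of sheet between -0.12 and 0.12 m and y of knife in the frame of sheet between -0.075 and 0.075 m and height (world z) of knife below 0.02 m and angle between the z axis of knife and the z axis of sheet, either way round below 0.2 rad and linear speed of knife below 0.02 m/s); the robot touches nothing.
It fails at once if the beaker is tipped over (angle between beaker's own z axis and vertical above 0.6 rad).
It fails at once if a bystander is moved more than 60 mm (distance of any of beaker, marker0, marker1, pane, eraser, engraver from where it was at the start of the episode above 0.06 m).
Of tile0, tile1, tile2, tile3, tile4 only 3 to 5 are there at a start; the rules pass over those that are not, and their reading is None.
At some moment in a run one of knife, tile0, tile1, tile2, tile3, tile4 may be knocked a few centimetres aside while the robot is not near it.
Once in a run the grip may slacken for a moment while it holds something.
It also fails if it takes over 210 s, if anything falls off the work surface, if the arm or the gripper's body presses on something with over 40 N, if the wrist force passes 120 N, or if a joint passes its speed limit or range.

### The arm

A 7-joint arm with a two-finger parallel gripper is mounted at the origin on the work surface. World frame = base frame: x ahead of the robot, y to its left, z up, the work surface at z = 0. Lengths are in m, angles in rad, forces in N, time in s.
With the tool pointing down it reaches from about 0.4 to 0.875 m from the base axis. Payload 19.3 kg.
Tool frame: the origin (TCP) lies midway between the tips of the shut fingers; the grasp point (between the pads) lies 19 mm behind it; z points along the fingers, y is the line along which they close (so a half turn about z gives the same grasp; the last joint's range is limited). The gripper opens to 85 mm and grips with 20 to 120 N. Pads are 22 mm wide; open, the fingers measure 114 mm over their backs; the gripper's body (76 mm by 85 mm) begins 54 mm behind the grasp point. The pads swing forward as they close: fully open they stand 13 mm farther back than shut.
Start: joints at [1.235, 0.521, -0.036, 1.599, 0.021, 1.021, -0.113], TCP at [0.164, -0.603, 0.231] pointing down, gripper open.
Joint ranges: [-2.91, 2.91], [-0.3, 2.13], [-1.5, 1.42], [0.17, 2.43], [-1.26, 4.41], [0.16, 1.93], [-2.52, 2.52]. Speed limits (rad/s): [1.89, 1.89, 2.39, 2.39, 3.01, 3.01, 3.01].

### API

Orientations are given as [roll, pitch, yaw] about the fixed x, y, z axes, in that order (R = Rz(yaw) Ry(pitch) Rx(roll)).
In Python, from workcell import bot gives the robot as it stands.
- The arm moves only by the tool move_arm, never from a script. Its argument "moves" is a list that holds one entry, the list of rows, each a list of 7 numbers: the opening, from 0 (shut) to 1 (fully open), then the shift along the tool's x, y, z in units of 1000 mm (1.0 is 1000 mm), then the turn, a rotation vector about the tool's x, y, z in units of 2 pi rad (1.0 is 2 pi rad). A call has 1 to 5 rows; each row is the pose to reach, as a shift and turn from the pose commanded when the call began, along the tool's axes at that moment, turning the shorter way round; what a row does not reach only later rows make up. A row lasts 1/10 s, in which the tool goes at most 50 mm and 8.59 degrees, less where a joint would pass 70% of its speed; a pose out of reach is approached as far as the arm can. A call with a number of a shift or a turn outside -1 to 1 is refused whole. A call with a gripper value outside its range is refused whole. The fingers move at their own pace and stop on an object; "force" is the grip in N (left out, the last holds). Time passes only in rows, so rows that repeat a pose let the fingers close. It gives the time, the measured TCP pose, the force, the opening and the grip force at its end, in the units of the state.
- bot.observe(): the state, without advancing time (a new reading comes with each control period).
- bot.grab_frame(name): name is "scene" or "top" or "wrist"; returns the picture (400x640x3 uint8, red, green, blue); there is no depth.
- bot.camera_params(name): a dict with "vertical_fov" (degrees; the focal length in pixels is half the picture's height over the tangent of half this angle, whatever the lens; pixels are square), "cx", "cy" (the principal point, pixels), "R" (3x3) and "t" (3): a world point X has camera coordinates R X + t. Camera axes: x right, y down, z forward; pixel columns grow to the right and rows downward; lengths in m; the calibration is good to about 2 mm. The wrist camera is an equidistant fisheye: a pixel r from the principal point sees the ray r / f radians off the axis. A picture is of the moment at which its call begins: read the wrist's pose just before it. camera_params takes no time and is no camera call; for the wrist camera it gives the pose at the moment of the call.
- bot.job_done(): hands the job in; it is judged then, once.
The state is a dict: "clock": time; "qpos": joint angles; "qd": joint speeds; "joint_efforts": joint torques, N m; "position": TCP position; "tool_rot": TCP orientation; "force": force on the tool from outside, world axes, zero at the start; "moment": the same for the moment, N m; "grip_width": finger opening in m; "finger_force": force on a finger pad.
Only numpy, scipy, OpenCV 4.12 (cv2) and the standard library are available. Lean on these libraries where they do the work, as an engineer would, in place of code of your own. Each camera call takes 0.05 s, during which the arm holds its last target. There are 200 camera calls.

## Working session

There is one attempt and no reset: what is moved stays moved. The work goes in short steps, Python scripts to look and compute and a tool call to move; the robot and the scene stay as the last step left them, time stands still between calls to the robot, and variables do not carry over. Pictures are saved under pics/ and viewed, at most 14 in all, crops included, and the job is handed in when it is done.

Besides the shell and the picture viewer there is one more tool, called after "Call:" by a JSON object that holds its "fn" and its "kwargs". move_arm: Moves the arm, as the interface text tells. Shifts and turns lie within -1 to 1; 1 stands for 1000 mm of shift or 2 pi rad of turn. Its arguments: {"type":"object","properties":{"moves":{"type":"array"},"force":{"type":"number"}},"required":["moves"]}

```bash
mkdir -p pics; ls
python3 - <<'E'
from workcell import bot
import cv2,json
print(bot.observe())
for n in("scene","top"):
    im=bot.grab_frame(n); cv2.imwrite(f"pics/{n}0.png",im[:,:,::-1])
    print(n,bot.camera_params(n))
print(bot.camera_params("wrist"))
E
```

```text
pics
{'clock': 0.0, 'qpos': array([ 1.23481197,  0.52203765, -0.03629878,  1.59998972,  0.0211723 ,
        1.02110367, -0.11281526]), 'qd': array([-1.95626189e-04, -1.56299983e-03,  5.83907132e-05,  1.11988327e-03,
        4.42966759e-04,  6.38458703e-04, -2.96259916e-04]), 'joint_efforts': array([-8.20768346e-04, -9.27133656e+01,  1.97972752e+00, -3.69947898e+01,
        1.80087023e-02,  7.87830446e-03, -3.70113821e-05]), 'position': array([ 0.16403434, -0.60274363,  0.23071787]), 'tool_rot': array([-3.14044054e+00,  7.30248942e-05,  2.65719529e-01]), 'force': array([-0.49092447,  0.39743735,  0.66464497]), 'moment': array([ 0.01311101, -0.01777927, -0.02658117]), 'finger_force': 0.0, 'grip_width': 0.08568395179958911}
scene {'vertical_fov': 44.77157251663128, 'cx': 317.12283933208556, 'cy': 191.66919434028478, 'R': array([[-0.83700626,  0.54717923, -0.0039249 ],
       [ 0.46302276,  0.70441541, -0.53796733],
       [-0.29159979, -0.45209934, -0.84295655]]), 't': array([ 0.46663903, -0.30550297,  1.54308953])}
top {'vertical_fov': 57.28248598779581, 'cx': 324.22838668007313, 'cy': 201.79186601329283, 'R': array([[ 0.02749563, -0.99884381, -0.03943404],
       [-0.99614732, -0.02409243, -0.08432121],
       [ 0.08327365,  0.04160057, -0.99565802]]), 't': array([0.05764235, 0.60490054, 0.750182  ])}
{'vertical_fov': 65.70646984690485, 'cx': 321.3783600154495, 'cy': 200.21223818492925, 'R': array([[ 0.2627188 , -0.96487188, -0.00104268],
       [-0.93103738, -0.25378958,  0.26222174],
       [-0.25327501, -0.06791981, -0.96500708]]), 't': array([-0.62400256, -0.03384148,  0.37775388])}
```

View pics/top0.png

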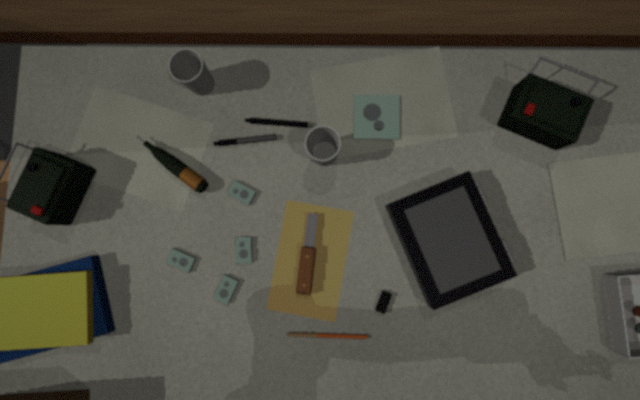

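View pics/scene0.png

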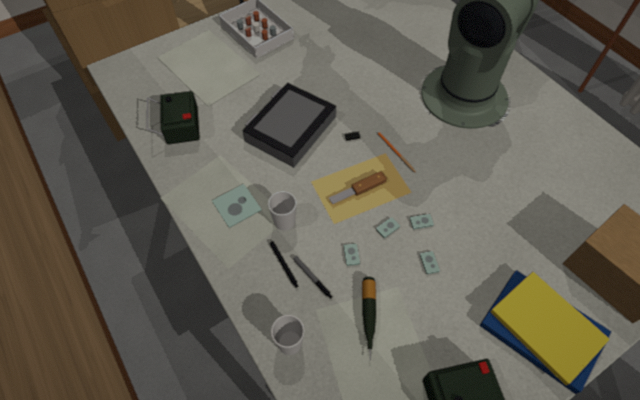

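The top view shows four tiles, at pixels (241,192), (244,250), (181,260) and (227,290). The knife is on the yellow sheet at about (307,255), and the case is at about (452,240). The scene view shows the same layout. Next I'll measure them.

```bash
cat > h.py <<'E'
import numpy as np, cv2
from workcell import bot
from scipy.spatial.transform import Rotation as Ro
def rays(p,uv,fish=False):
    uv=np.atleast_2d(uv).astype(float); f=200/np.tan(np.radians(p["vertical_fov"]/2))
    d=(uv-[p["cx"],p["cy"]])/f
    if fish:
        r=np.linalg.norm(d,axis=1,keepdims=True)+1e-12
        v=np.c_[d/r*np.sin(r),np.cos(r)]
    else: v=np.c_[d,np.ones(len(d))]
    R=np.array(p["R"]); return -R.T@p["t"], v@R
def toplane(p,uv,z,fish=False):
    c,v=rays(p,uv,fish); return (c+v*((z-c[2])/v[:,2])[:,None])[:,:2]
def proj(p,X,fish=False):
    X=np.atleast_2d(X)@np.array(p["R"]).T+p["t"]; f=200/np.tan(np.radians(p["vertical_fov"]/2))
    if fish:
        rr=np.linalg.norm(X[:,:2],axis=1); th=np.arctan2(rr,X[:,2]); return X[:,:2]/rr[:,None]*th[:,None]*f+[p["cx"],p["cy"]]
    return X[:,:2]/X[:,2:]*f+[p["cx"],p["cy"]]
def rect(m):
    (c,s,a)=cv2.minAreaRect(np.float32(m)*1000); b=cv2.boxPoints((c,s,a))
    e=b[1]-b[0] if np.linalg.norm(b[1]-b[0])>np.linalg.norm(b[2]-b[1]) else b[2]-b[1]
    return np.round(c,1),np.round(sorted(s),1),round(float(np.arctan2(e[1],e[0])),3)
def blobs(im,p,lo,hi,z,fish=False,amin=40,roi=None):
    m=cv2.inRange(cv2.cvtColor(im,cv2.COLOR_RGB2HSV),lo,hi)
    if roi is not None: k=np.zeros_like(m); x0,y0,x1,y1=roi; k[y0:y1,x0:x1]=255; m&=k
    m=cv2.morphologyEx(m,cv2.MORPH_CLOSE,np.ones((3,3)))
    o=[]
    for c in cv2.findContours(m,cv2.RETR_EXTERNAL,cv2.CHAIN_APPROX_NONE)[0]:
        if cv2.contourArea(c)<amin: continue
        c=c[:,0]; o.append((c.mean(0).round().astype(int),)+rect(toplane(p,c,z,fish)))
    return o
def rel(target_pos,target_R,pos=None,R=None):
    """shift/turn in tool axes and units, from current measured pose"""
    s=bot.observe(); R0=Ro.from_euler('xyz',s["tool_rot"]) if R is None else R
    p0=s["position"] if pos is None else pos
    return np.round(R0.inv().apply(np.array(target_pos)-p0),4), np.round((R0.inv()*target_R).as_rotvec()/(2*np.pi),4)
E
python3 - <<'E'
from h import *
im=cv2.imread("pics/top0.png")[:,:,::-1].copy(); p=bot.camera_params("top")
hsv=cv2.cvtColor(im,cv2.COLOR_RGB2HSV)
for n,(u,v) in dict(tile=(241,186),pane=(395,100),sheet=(335,230),hand=(306,270),blade=(312,230),lidd=(398,215),lidg=(450,240),bg=(350,350),beak=(322,143)).items(): print(n,hsv[v,u])
print("tiles");[print(*b) for b in blobs(im,p,(75,40,60),(100,255,255),0.01)]
print("sheet");[print(*b) for b in blobs(im,p,(15,90,60),(28,255,255),0.0)]
print("handle");[print(*b) for b in blobs(im,p,(0,110,30),(14,255,140),0.024)]
print("lid");[print(*b) for b in blobs(im,p,(0,0,0),(180,255,50),0.053,roi=(380,160,525,315))]
print("grey");[print(*b) for b in blobs(im,p,(0,0,60),(180,255,100),0.053,roi=(400,180,505,297))]
s=cv2.imread("pics/scene0.png")
a=cv2.resize(s[70:175,230:350],(640,560),interpolation=cv2.INTER_CUBIC)
b=cv2.resize(im[160:320,375:530,::-1],None,fx=3.5,fy=3.5,interpolation=cv2.INTER_CUBIC)
cv2.imwrite("pics/case0.png",cv2.convertScaleAbs(a,alpha=2.2))
E
```

```text
tile [ 70  31 100]
pane [ 72  38 102]
sheet [ 23 117 116]
hand [ 14 154  76]
blade [ 6 15 84]
lidd [105 139  11]
lidg [45  9 54]
bg [27 27 86]
beak [15 15 67]
tiles
sheet
[302 334] [320.1 115.1] [ 6.2 57.8] -1.533
[ 71 312] [356.1 631.9] [ 89.7 161.2] 0.083
[310 261] [478.5 101.8] [148.6 238.5] -0.149
[  1 225] [534.8 800.7] [ 11.7 111. ] 0.105
[189 179] [650.8 378.5] [28.1 48.6] 0.95
[  4 181] [636.8 809.2] [17.6 76.3] -0.018
[324  15] [1032.6  124.5] [  77.8 1474.8] -1.57
handle
[332 335] [327.4  50. ] [  8.4 144.5] -1.563
[306 270] [458.5 108.5] [29.2 96.5] -0.086
[ 36 210] [570.4 704.7] [20.2 30. ] 1.158
[  3 185] [623.3 786.1] [13.7 44.6] 0.103
[530 109] [ 812.7 -357.9] [21.3 29.5] -0.458
[535  22] [1003.1 -373.9] [27.1 63.4] -1.272
[ 4 19] [1007.   825.6] [20.7 30.8] 1.126
[401  16] [1016.7  -82.1] [29.1 56.4] -1.309
[428   7] [1039.4 -145.3] [17.  35.3] 0.138
[364   7] [1041.5   -1.9] [42.9 44.1] -0.471
[308   5] [1045.3  123.7] [23.6 50.2] 1.054
[269   6] [1043.6  210.6] [30.9 49.4] -1.142
[222  11] [1027.8  318.6] [36.8 67.4] 1.081
[301  23] [1003.4  114.9] [ 104.2 1417.2] -1.57
[17 11] [1028.3  797.2] [42.9 52.5] 0.099
lid
[384 301] [404.2 -52.1] [20.8 43. ] -0.267
[451 240] [ 531.  -182.1] [185.6 227.6] 0.415
grey
[489 292] [ 425.2 -257.3] [26.6 76.9] -1.163
[408 272] [466.8 -97. ] [ 20.4 115.1] 0.417
[454 235] [ 530.6 -185.9] [124.8 170.6] 0.419
[495 208] [ 596.2 -280.9] [ 47.2 142.7] 0.416
[419 186] [ 643.9 -120.9] [27.6 96.6] -1.164
```

View pics/case0.png

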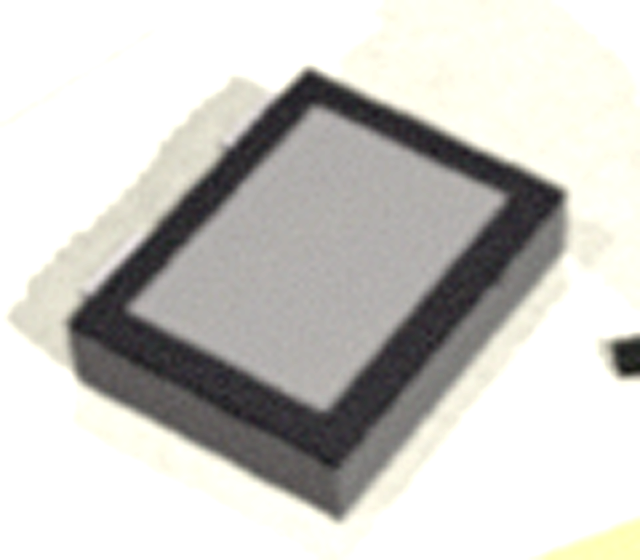

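The crop shows the shut case. Its long side facing +y (right of the crop) has no visible slot. I'll move the wrist camera over to look at the other long side.

```bash
cat >> h.py <<'E'
def down(yaw): return Ro.from_euler('xyz',[np.pi,0,yaw])
def plan(wps, pos=None, R=None, vmax=0.045, wmax=0.14):
    """print chained calls (shift, turn, rows) from the current pose through waypoints (pos,Rot)"""
    s=bot.observe(); p=s["position"] if pos is None else np.array(pos); R=Ro.from_euler('xyz',s["tool_rot"]) if R is None else R
    for tp,tR in wps:
        tp=np.array(tp,float)
        while True:
            d=tp-p; w=(R.inv()*tR).as_rotvec(); n=max(np.linalg.norm(d)/vmax,np.linalg.norm(w)/wmax)
            f=min(1,5/max(n,1e-9)); k=int(np.ceil(n*f-1e-6)) or 1
            sh=np.round(R.inv().apply(d*f),4); tu=np.round(w*f/(2*np.pi),4)
            print("rows",k,",".join(f"{x:g}" for x in np.r_[sh,tu]+0))
            p=p+R.apply(sh); R=R*Ro.from_rotvec(tu*2*np.pi)
            if f==1: break
        print(" -> at",p.round(4),R.as_euler('xyz').round(3))
def angd(a,b): return (a-b+np.pi)%(2*np.pi)-np.pi
E
python3 - <<'E'
from h import *
im=cv2.imread("pics/top0.png")[:,:,::-1].copy(); p=bot.camera_params("top")
print("tiles");[print(*b) for b in blobs(im,p,(50,22,75),(100,80,255),0.01,roi=(100,60,460,320))]
print("dark");[print(*b) for b in blobs(im,p,(0,0,0),(180,255,45),0.012,roi=(100,60,540,320))]
plan([((.4,-.5,.25),down(-.45)),((.632,-.411,.14),down(-1.156))])
E
```

```text
tiles
[225 289] [410.9 281.4] [34.9 55.7] -0.413
[180 260] [469.9 384.4] [33.8 56.8] 1.202
[243 250] [496.5 246.7] [33.7 56.9] 0.105
[241 192] [622.2 257.9] [35.2 56.1] 1.135
[376 117] [795.6 -34.6] [100.8 101.5] 0.012
dark
[383 301] [397.2 -56. ] [21.6 44.2] -0.311
[103 293] [401.5 542.2] [ 26.5 125.1] 0.08
[202 186] [632.2 344.3] [19.2 29.4] -0.749
[450 240] [ 530.7 -194.5] [195.4 239.8] 0.414
[166 158] [695.4 433.7] [ 31.2 112.7] 0.963
[240 141] [736.5 264.5] [ 12.1 116.4] -1.433
[277 122] [778.7 184.6] [ 12.4 141.3] 1.506
[525 110] [ 823.6 -364.6] [ 97.4 136.3] -0.402
[202  81] [870.6 353.5] [44.3 52.3] -0.708
rows 5 0.222,-0.0325,-0.0167,-0.0001,0.0001,0.0993
rows 1 0.0237,-0.0229,-0.0025,-0.0001,0,0.0146
 -> at [ 0.4  -0.5   0.25] [ 3.141 -0.    -0.45 ]
rows 5 0.1409,-0.1499,0.0911,0,0,0.093
rows 2 0.0072,-0.0422,0.0189,0,0,0.0194
 -> at [ 0.632 -0.411  0.14 ] [ 3.141 -0.    -1.156]
```

Call:
{"fn": "move_arm", "kwargs": {"moves": [[[1,0.222,-0.0325,-0.0167,0,0,0.0993],[1,0.222,-0.0325,-0.0167,0,0,0.0993],[1,0.222,-0.0325,-0.0167,0,0,0.0993],[1,0.222,-0.0325,-0.0167,0,0,0.0993],[1,0.222,-0.0325,-0.0167,0,0,0.0993]]]}}

```text
clock: 0.6
position: [0.3737, -0.5109, 0.2479]
tool_rot: [-3.14, -0.0, -0.361]
force: [0.1, -0.3, 1.2]
grip_width: 0.085
finger_force: 0.0
```

Call:
{"fn": "move_arm", "kwargs": {"moves": [[[1,0.0237,-0.0229,-0.0025,0,0,0.0146]]]}}

```text
clock: 0.7
position: [0.4014, -0.4992, 0.2503]
tool_rot: [-3.141, 0.001, -0.451]
force: [-0.9, -1.3, 0.1]
grip_width: 0.0859
finger_force: 0.0
```

Call:
{"fn": "move_arm", "kwargs": {"moves": [[[1,0.1409,-0.1499,0.0911,0,0,0.093],[1,0.1409,-0.1499,0.0911,0,0,0.093],[1,0.1409,-0.1499,0.0911,0,0,0.093],[1,0.1409,-0.1499,0.0911,0,0,0.093],[1,0.1409,-0.1499,0.0911,0,0,0.093]]]}}

```text
clock: 1.2
position: [0.5955, -0.4225, 0.1565]
tool_rot: [-3.141, 0.003, -1.035]
force: [-0.3, 1.0, 0.7]
grip_width: 0.0858
finger_force: 0.0
```

Call:
{"fn": "move_arm", "kwargs": {"moves": [[[1,0.0072,-0.0422,0.0189,0,0,0.0194],[1,0.0072,-0.0422,0.0189,0,0,0.0194],[1,0.0072,-0.0422,0.0189,0,0,0.0194]]]}}

```text
clock: 1.5
position: [0.6324, -0.4099, 0.1389]
tool_rot: [3.14, 0.002, -1.154]
force: [-0.6, -1.3, 0.4]
grip_width: 0.0855
finger_force: 0.0
```

Run:
```python
from h import *
im=bot.grab_frame("wrist"); cv2.imwrite("pics/w1.png",cv2.convertScaleAbs(im[:,:,::-1],alpha=1.8))
np.save("w1.npy",im); print(bot.observe()["position"],bot.observe()["tool_rot"])
```

```text
[ 0.63161467 -0.41121741  0.13991707] [ 3.14046177e+00  4.83006582e-04 -1.15548843e+00]
```

View pics/w1.png

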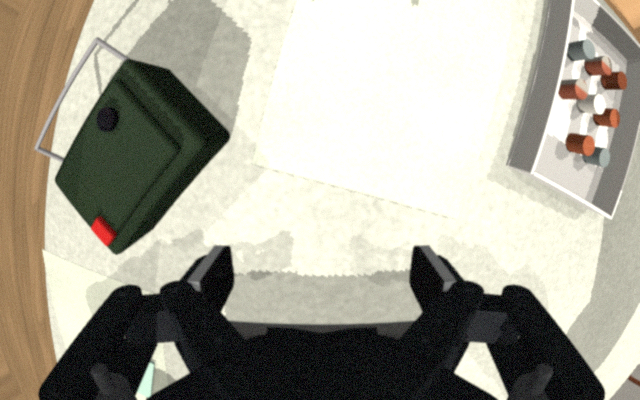

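The wrist view looks forward past the fingers, and the case is hidden below the gripper body. I'll go closer and lower so its face shows between the fingers.

Call:
{"fn": "move_arm", "kwargs": {"moves": [[[1,-0.1,0,0.04,0,0,0],[1,-0.1,0,0.04,0,0,0],[1,-0.1,0,0.04,0,0,0],[1,-0.1,0,0.04,0,0,0]]]}}

```text
clock: 1.95
position: [0.591, -0.3191, 0.1011]
tool_rot: [-3.142, 0.0, -1.155]
force: [0.6, -0.0, -0.1]
grip_width: 0.0854
finger_force: 0.0
```

Run:
```python
from h import *
im=bot.grab_frame("wrist"); a=cv2.convertScaleAbs(im[:,:,::-1],alpha=2)
s=cv2.imread("pics/scene0.png"); b=cv2.resize(s[95:170,285:345],None,fx=6,fy=6,interpolation=cv2.INTER_CUBIC)
b=cv2.convertScaleAbs(b,alpha=4)
c=np.zeros((450,760,3),np.uint8); c[:200,:400]=a[200:,120:520]; c[:450,400:760]=b
cv2.imwrite("pics/w2.png",c)
```

```text
(no output)
```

View pics/w2.png

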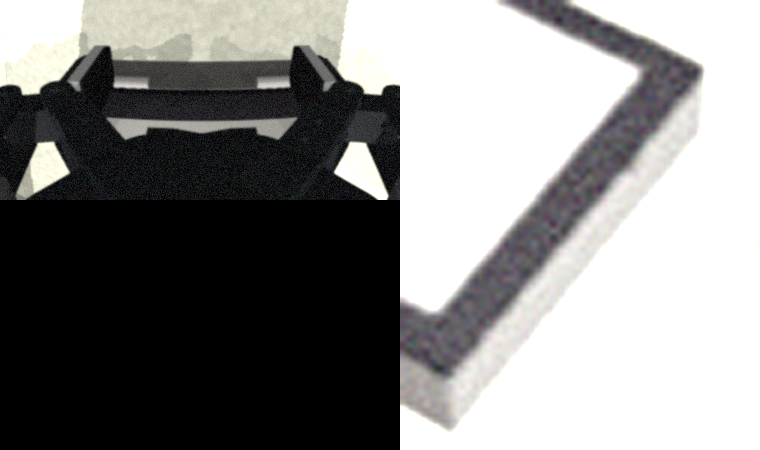

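The face on the -y side shows two hinge knuckles, at (130,82) and (275,82). In the scene crop the +y face has a thinner wall in the middle, at about (590,220), so that is the notch. Case +x is therefore at yaw −1.155. Next I'll go to the knife.

Run:
```python
from h import *
plan([((.55,-.2,.22),down(.3)),((.5,0,.2),down(1.7)),((.4585,.1085,.10),down(3.055))])
```

```text
rows 5 -0.0611,-0.005,-0.057,0,-0.0001,-0.1114
rows 5 -0.0435,-0.0433,-0.0569,0.0001,-0.0001,-0.1114
rows 1 -0.0005,-0.0049,-0.0046,0,0,-0.009
 -> at [ 0.55 -0.2   0.22] [-3.141 -0.     0.3  ]
rows 5 0.0057,-0.1029,0.01,0,0,-0.1114
rows 5 0.0706,-0.0751,0.01,0,0,-0.1114
rows 1 0,0,0,0,0,0
 -> at [ 0.5 -0.   0.2] [ 3.141 -0.     1.7  ]
rows 5 0.0583,-0.014,0.0517,0,0,-0.1114
rows 5 0.0503,0.0251,0.0483,0,0,-0.1043
 -> at [0.4585 0.1085 0.1   ] [3.141 0.    3.055]
```

Call:
{"fn": "move_arm", "kwargs": {"moves": [[[1,-0.0611,-0.005,-0.057,0,0,-0.1114],[1,-0.0611,-0.005,-0.057,0,0,-0.1114],[1,-0.0611,-0.005,-0.057,0,0,-0.1114],[1,-0.0611,-0.005,-0.057,0,0,-0.1114],[1,-0.0611,-0.005,-0.057,0,0,-0.1114]]]}}

```text
clock: 2.5
position: [0.5722, -0.2641, 0.159]
tool_rot: [3.141, -0.003, -0.452]
force: [-0.3, -0.6, -0.5]
grip_width: 0.0855
finger_force: 0.0
```

Call:
{"fn": "move_arm", "kwargs": {"moves": [[[1,-0.0435,-0.0433,-0.0569,0,0,-0.1114],[1,-0.0435,-0.0433,-0.0569,0,0,-0.1114],[1,-0.0435,-0.0433,-0.0569,0,0,-0.1114],[1,-0.0435,-0.0433,-0.0569,0,0,-0.1114],[1,-0.0435,-0.0433,-0.0569,0,0,-0.1114]]]}}

```text
clock: 3.0
position: [0.5523, -0.206, 0.2158]
tool_rot: [3.14, -0.002, 0.247]
force: [-0.6, -0.3, 0.2]
grip_width: 0.0855
finger_force: 0.0
```

Call:
{"fn": "move_arm", "kwargs": {"moves": [[[1,0.0057,-0.1029,0.01,0,0,-0.1114],[1,0.0057,-0.1029,0.01,0,0,-0.1114],[1,0.0057,-0.1029,0.01,0,0,-0.1114],[1,0.0057,-0.1029,0.01,0,0,-0.1114],[1,0.0057,-0.1029,0.01,0,0,-0.1114]]]}}

```text
clock: 3.5
position: [0.5334, -0.1043, 0.2055]
tool_rot: [3.139, -0.0, 0.948]
force: [-0.0, -1.1, -0.7]
grip_width: 0.0856
finger_force: 0.0
```

Call:
{"fn": "move_arm", "kwargs": {"moves": [[[1,0.0706,-0.0751,0.01,0,0,-0.1114],[1,0.0706,-0.0751,0.01,0,0,-0.1114],[1,0.0706,-0.0751,0.01,0,0,-0.1114],[1,0.0706,-0.0751,0.01,0,0,-0.1114],[1,0.0706,-0.0751,0.01,0,0,-0.1114]]]}}

```text
clock: 4.0
position: [0.5145, -0.0027, 0.1953]
tool_rot: [3.14, 0.001, 1.647]
force: [-0.6, 0.5, -0.1]
grip_width: 0.0853
finger_force: 0.0
```

Call:
{"fn": "move_arm", "kwargs": {"moves": [[[1,0.0583,-0.014,0.0517,0,0,-0.1114],[1,0.0583,-0.014,0.0517,0,0,-0.1114],[1,0.0583,-0.014,0.0517,0,0,-0.1114],[1,0.0583,-0.014,0.0517,0,0,-0.1114],[1,0.0583,-0.014,0.0517,0,0,-0.1114]]]}}

```text
clock: 4.5
position: [0.4965, 0.0543, 0.1433]
tool_rot: [3.141, 0.002, 2.347]
force: [-0.8, -0.7, -0.1]
grip_width: 0.0854
finger_force: 0.0
```

Call:
{"fn": "move_arm", "kwargs": {"moves": [[[1,0.0503,0.0251,0.0483,0,0,-0.1043],[1,0.0503,0.0251,0.0483,0,0,-0.1043],[1,0.0503,0.0251,0.0483,0,0,-0.1043],[1,0.0503,0.0251,0.0483,0,0,-0.1043],[1,0.0503,0.0251,0.0483,0,0,-0.1043]]]}}

```text
clock: 5.0
position: [0.4796, 0.108, 0.0948]
tool_rot: [-3.141, 0.002, 3.001]
force: [0.1, -1.3, 0.8]
grip_width: 0.0853
finger_force: 0.0
```

Run:
```python
from h import *
p=bot.camera_params("wrist");im=bot.grab_frame("wrist"); cv2.imwrite("pics/w3.png",cv2.convertScaleAbs(im[:,:,::-1],alpha=1.8))
s=bot.observe();print(s["qpos"].round(2),s["position"].round(4),s["tool_rot"].round(3))
print("handle");[print(*b) for b in blobs(im,p,(0,110,30),(14,255,140),0.024,True)]
im=bot.grab_frame("top"); p=bot.camera_params("top");np.save("top1.npy",im)
print("tiles");[print(*b) for b in blobs(im,p,(50,22,75),(100,80,255),0.01,roi=(100,60,460,320))]
plan([((.4585,.1085,.003),down(3.055))])
```

```text
[ 0.22  0.62 -0.75  2.03  0.64  0.73  0.49] [0.4797 0.1079 0.0948] [-3.141e+00  2.000e-03  3.002e+00]
handle
[317 176] [456.3 109.1] [30.1 96.6] -0.086
[192  27] [329.5  37.1] [  8.7 100.9] -1.566
tiles
[311 284] [424.7  92.4] [43.3 82.2] 1.025
[180 260] [470.3 383.9] [35.5 57.3] 1.215
[240 242] [508.7 251.8] [26.3 30.1] 0.048
[241 192] [621.9 257. ] [35.9 56.9] 1.109
[376 116] [795.5 -34.8] [100.3 101.5] 0.01
rows 3 0.021,-0.0025,0.0917,0,0.0002,-0.0094
 -> at [0.4585 0.1085 0.003 ] [-3.142  0.     3.055]
```

View pics/w3.png

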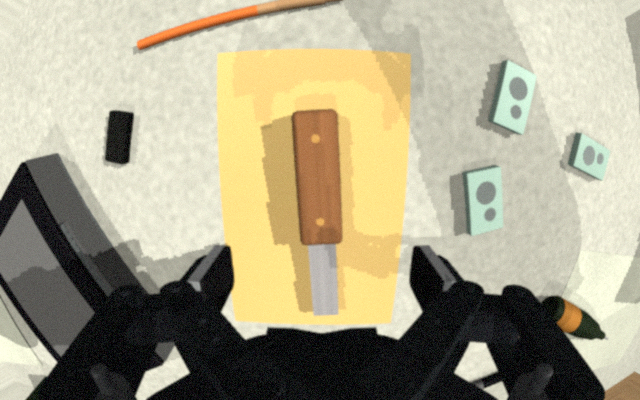

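The wrist view shows the handle at (317,176) with the blade pointing down to (325,310), which agrees with the top view. I'll descend and grip.

Call:
{"fn": "move_arm", "kwargs": {"moves": [[[1,0.0225,-0.003,0.06,0,0.0002,-0.0085],[1,0.0225,-0.003,0.06,0,0.0002,-0.0085],[1,0.0225,-0.003,0.0917,0,0.0002,-0.0085],[1,0.0225,-0.003,0.0917,0,0.0002,-0.0085],[1,0.0225,-0.003,0.0917,0,0.0002,-0.0085]]]}}

```text
clock: 5.6
position: [0.4557, 0.1094, 0.0033]
tool_rot: [-3.141, -0.001, 3.05]
force: [0.3, -0.0, -0.2]
grip_width: 0.0853
finger_force: 0.0
```

Call:
{"fn": "move_arm", "kwargs": {"moves": [[[0,0,0,0,0,0,0],[0,0,0,0,0,0,0],[0,0,0,0,0,0,0],[0,0,0,0,0,0,0],[0,0,0,0,0,0,0]]], "force": 110}}

```text
clock: 6.1
position: [0.4554, 0.1096, 0.0036]
tool_rot: [-3.141, 0.0, 3.052]
force: [-4.6, -3.0, 25.1]
grip_width: 0.0297
finger_force: 108.7
```

Call:
{"fn": "move_arm", "kwargs": {"moves": [[[0,0,0,0,0,0,0],[0,0,0,0,0,0,0],[0,0,0,0,0,0,0],[0,0,0,-0.01,0,0,0],[0,0,0,-0.02,0,0,0]]]}}

```text
clock: 6.6
position: [0.4549, 0.1098, 0.0234]
tool_rot: [3.142, -0.002, 3.053]
force: [0.5, 0.3, 0.1]
grip_width: 0.0297
finger_force: 109.3
```

Call:
{"fn": "move_arm", "kwargs": {"moves": [[[0,0,0,-0.04,0,0,0],[0,0,0,-0.08,0,0,0],[0,0,0,-0.08,0,0,0]]]}}

```text
clock: 6.9
position: [0.4569, 0.1103, 0.1071]
tool_rot: [3.14, 0.004, 3.052]
force: [0.5, -0.4, -1.2]
grip_width: 0.0302
finger_force: 109.3
```

Run:
```python
from h import *
p=bot.camera_params("wrist");im=bot.grab_frame("wrist"); cv2.imwrite("pics/w4.png",cv2.convertScaleAbs(im[:,:,::-1],alpha=1.8))
s=bot.observe();print(s["position"].round(4),s["tool_rot"].round(3))
u=np.array([np.cos(-1.155),np.sin(-1.155)]);n=np.array([.531,-.185])-.09*u
a=n-u*(.122+.03); print(n,a)
plan([((a[0],a[1],.12),down(1.9866)),((a[0],a[1],.041-.009+.0),down(1.9866))])
```

```text
[0.4563 0.1097 0.1051] [3.141e+00 3.000e-03 3.052e+00]
[ 0.49464733 -0.10266845] [0.43325171 0.03638038]
rows 5 0.0107,-0.0493,-0.0098,0.0002,0.0002,0.1114
rows 3 -0.0123,-0.0234,-0.0052,0.0001,0.0001,0.0581
 -> at [0.4332 0.0363 0.12  ] [ 3.141 -0.     1.987]
rows 2 0,0,0.088,0,0,0
 -> at [0.4333 0.0364 0.032 ] [ 3.141 -0.     1.987]
```

View pics/w4.png

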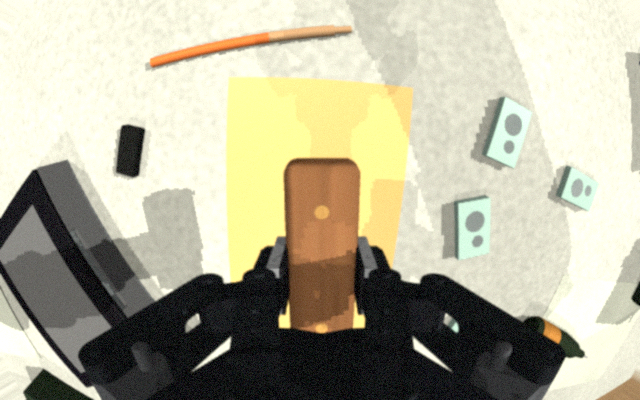

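The knife is held squarely, with the handle's rear end at (322,160). I'll line it up with the notch.

Call:
{"fn": "move_arm", "kwargs": {"moves": [[[0,0.0107,-0.0493,-0.0098,0,0,0.1114],[0,0.0107,-0.0493,-0.0098,0,0,0.1114],[0,0.0107,-0.0493,-0.0098,0,0,0.1114],[0,0.0107,-0.0493,-0.0098,0,0,0.1114],[0,0.0107,-0.0493,-0.0098,0,0,0.1114]]]}}

```text
clock: 7.45
position: [0.4397, 0.0613, 0.1122]
tool_rot: [-3.14, -0.001, 2.346]
force: [0.2, 0.8, -0.5]
grip_width: 0.0298
finger_force: 109.4
```

Call:
{"fn": "move_arm", "kwargs": {"moves": [[[0,-0.0123,-0.0234,-0.0052,0,0,0.0581],[0,-0.0123,-0.0234,-0.0052,0,0,0.0581],[0,-0.0123,-0.0234,-0.0052,0,0,0.0581],[0,-0.0123,-0.0234,-0.0052,0,0,0.0581],[0,-0.0123,-0.0234,-0.0052,0,0,0.0581]]]}}

```text
clock: 7.95
position: [0.4319, 0.0364, 0.1175]
tool_rot: [-3.14, -0.001, 1.99]
force: [-0.2, 0.5, -1.5]
grip_width: 0.0297
finger_force: 109.4
```

Run:
```python
from h import *
s=bot.observe();print(s["position"].round(4),s["tool_rot"].round(3))
u=np.array([np.cos(-1.155),np.sin(-1.155)]);n=np.array([.531,-.185])-.09*u
a=n-u*(.122+.03)
plan([((a[0],a[1],.0325),down(1.9866))])
```

```text
[0.4319 0.0364 0.1175] [-3.14e+00 -1.00e-03  1.99e+00]
rows 2 -0.0007,0.0013,0.085,-0.0003,-0.0001,0.0006
 -> at [0.4332 0.0363 0.0325] [ 3.141 -0.     1.986]
```

Lower, then look with the scene camera to check blade against notch.

Call:
{"fn": "move_arm", "kwargs": {"moves": [[[0,-0.0007,0.0013,0.045,-0.0003,0,0.0006],[0,-0.0007,0.0013,0.085,-0.0003,0,0.0006],[0,-0.0007,0.0013,0.085,-0.0003,0,0.0006],[0,-0.0007,0.0013,0.085,-0.0003,0,0.0006],[0,-0.0007,0.0013,0.085,-0.0003,0,0.0006]]]}}

```text
clock: 8.45
position: [0.4343, 0.0364, 0.0343]
tool_rot: [3.139, -0.0, 1.984]
force: [-0.3, 0.2, -0.3]
grip_width: 0.0295
finger_force: 109.4
```

Run:
```python
from h import *
s=bot.observe();print(s["position"].round(4),s["tool_rot"].round(4))
im=bot.grab_frame("scene");p=bot.camera_params("scene")
u=np.array([np.cos(-1.155),np.sin(-1.155)]);v=np.array([-u[1],u[0]]);n=np.array([.531,-.185])-.09*u
tip=s["position"][:2]+.122*u
print(proj(p,[[*tip,.041],[*(tip-.07*u),.041]]).round(1), "notch",proj(p,[[*(n+.045*v),.036],[*(n-.045*v),.036],[*(n+.045*v),.046],[*(n-.045*v),.046]]).round(1))
c=im[90:190,270:370,::-1]; cv2.imwrite("pics/s2.png",cv2.convertScaleAbs(cv2.resize(c,None,fx=6,fy=6,interpolation=cv2.INTER_CUBIC),alpha=2.5))
```

```text
[0.4343 0.0364 0.0343] [ 3.1390e+00 -2.0000e-04  1.9842e+00]
[[324.2 137.4]
 [345.  147.9]] notch [[307.3 144.2]
 [324.2 124. ]
 [307.2 142. ]
 [324.2 121.8]]
```

View pics/s2.png

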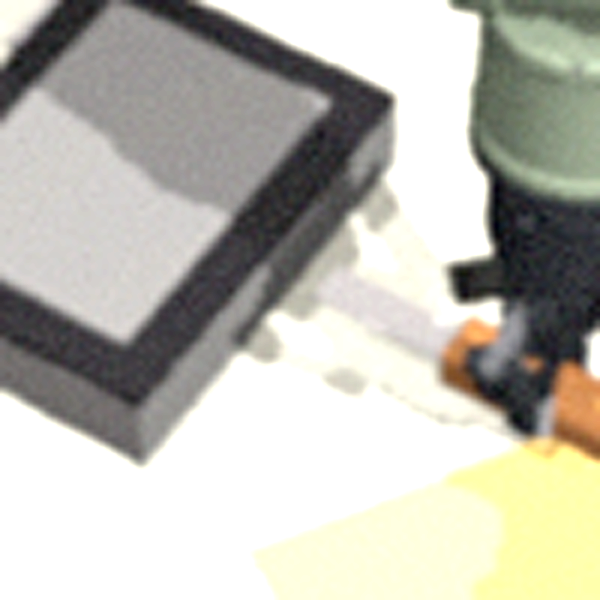

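The scene view shows the blade tip at about crop (322,282), level with the notch and 30 mm short of it. That matches the prediction of (325,284), so I'll push in gently.

Call:
{"fn": "move_arm", "kwargs": {"moves": [[[0,-0.01,0,0.0015,0,0,0],[0,-0.02,0,0.0015,0,0,0],[0,-0.027,0,0.0015,0,0,0],[0,-0.032,0,0.0015,0,0,0],[0,-0.036,0,0.0015,0,0,0]]]}}

```text
clock: 9.0
position: [0.4481, 0.0026, 0.0312]
tool_rot: [3.141, -0.001, 1.983]
force: [-0.5, -0.7, -1.3]
grip_width: 0.0295
finger_force: 109.4
```

Call:
{"fn": "move_arm", "kwargs": {"moves": [[[0,-0.006,0,0,0,0,0],[0,-0.012,0,0,0,0,0],[0,-0.018,0,0,0,0,0],[0,-0.024,0,0,0,0,0],[0,-0.028,0,0,0,0,0]]]}}

```text
clock: 9.5
position: [0.4594, -0.023, 0.0311]
tool_rot: [3.141, -0.001, 1.983]
force: [-0.4, 0.4, -0.5]
grip_width: 0.0297
finger_force: 109.4
```

Call:
{"fn": "move_arm", "kwargs": {"moves": [[[0,0,0,-0.002,0,0,0],[0,0,0,-0.006,0,0,0],[0,0,0,-0.01,0,0,0],[0,0,0,-0.014,0,0,0],[0,0,0,-0.018,0,0,0]]]}}

```text
clock: 10.0
position: [0.4592, -0.0224, 0.0496]
tool_rot: [3.141, -0.001, 1.984]
force: [0.8, -2.5, -3.7]
grip_width: 0.0297
finger_force: 109.0
```

The lid is taking load (−3.7 N). I'll keep raising it, following the lid edge inward.

Call:
{"fn": "move_arm", "kwargs": {"moves": [[[0,-0.001,0,-0.008,0,0,0],[0,-0.002,0,-0.016,0,0,0],[0,-0.004,0,-0.024,0,0,0],[0,-0.007,0,-0.032,0,0,0],[0,-0.01,0,-0.04,0,0,0]]]}}

```text
clock: 10.5
position: [0.4632, -0.0315, 0.0899]
tool_rot: [3.141, -0.001, 1.984]
force: [-1.3, 3.2, -2.7]
grip_width: 0.03
finger_force: 109.1
```

Call:
{"fn": "move_arm", "kwargs": {"moves": [[[0,-0.005,0,-0.01,0,0,0],[0,-0.01,0,-0.02,0,0,0],[0,-0.015,0,-0.03,0,0,0],[0,-0.021,0,-0.04,0,0,0],[0,-0.028,0,-0.05,0,0,0]]]}}

```text
clock: 11.0
position: [0.4745, -0.0581, 0.14]
tool_rot: [3.141, -0.001, 1.983]
force: [-0.3, 0.5, -6.0]
grip_width: 0.0296
finger_force: 109.1
```

Run:
```python
from h import *
s=bot.observe();print(s["position"].round(4),s["tool_rot"].round(4),s["force"])
im=bot.grab_frame("scene")
c=im[30:210,200:420,::-1]; cv2.imwrite("pics/s3.png",cv2.convertScaleAbs(cv2.resize(c,None,fx=3,fy=3,interpolation=cv2.INTER_CUBIC),alpha=2.5))
```

```text
[ 0.4745 -0.0581  0.14  ] [ 3.1409e+00 -5.0000e-04  1.9832e+00] [-0.30915509  0.54990938 -5.98481405]
```

View pics/s3.png

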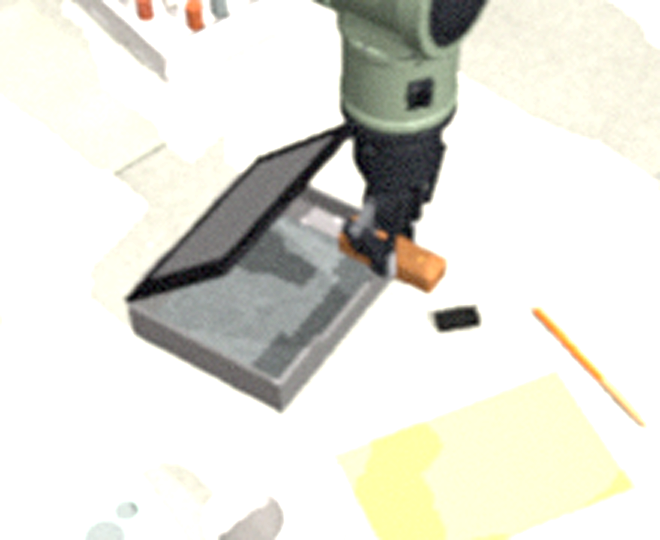

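The lid is at about 0.75 rad with the blade under it, and the case inside is empty. I'll push the tip horizontally toward the hinge to bring the lid upright.

Call:
{"fn": "move_arm", "kwargs": {"moves": [[[0,-0.01,0,0,0,0,0],[0,-0.02,0,0,0,0,0],[0,-0.03,0,0,0,0,0],[0,-0.04,0,0,0,0,0],[0,-0.05,0,0,0,0,0]]]}}

```text
clock: 11.55
position: [0.4946, -0.1037, 0.1389]
tool_rot: [3.141, -0.001, 1.984]
force: [-1.8, 4.8, 0.2]
grip_width: 0.0299
finger_force: 109.5
```

Call:
{"fn": "move_arm", "kwargs": {"moves": [[[0,-0.01,0,0,0,0,0],[0,-0.02,0,0,0,0,0],[0,-0.03,0,0,0,0,0],[0,-0.04,0,0,0,0,0],[0,-0.047,0,0,0,0,0]]]}}

```text
clock: 12.05
position: [0.5135, -0.1471, 0.1389]
tool_rot: [3.141, -0.001, 1.983]
force: [-3.1, 3.5, 2.1]
grip_width: 0.0306
finger_force: 75.3
```

Run:
```python
from h import *
s=bot.observe();print(s["position"].round(4),s["tool_rot"].round(4),s["force"])
im=bot.grab_frame("scene");im2=bot.grab_frame("top")
c=cv2.resize(im[10:190,190:370,::-1],(400,400)); d=cv2.resize(im2[140:320,370:550,::-1],(400,400))
cv2.imwrite("pics/s4.png",cv2.convertScaleAbs(np.hstack([c,d]),alpha=2.5))
```

```text
[ 0.5135 -0.1471  0.1389] [ 3.1411e+00 -8.0000e-04  1.9832e+00] [-3.13862519  3.46726072  2.05625339]
```

View pics/s4.png

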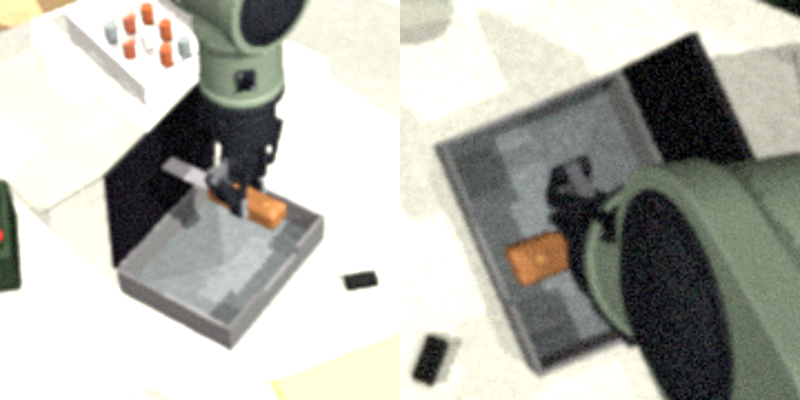

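The lid stands nearly upright in both views, with the blade still touching it. The grip force dipped to 75 N, so I'll re-clamp, then back the knife off and check the lid angle.

Call:
{"fn": "move_arm", "kwargs": {"moves": [[[0,0,0,0,0,0,0],[0,0,0,0,0,0,0],[0,0,0,0,0,0,0],[0,0,0,0,0,0,0]]], "force": 110}}

```text
clock: 12.55
position: [0.5133, -0.1461, 0.1391]
tool_rot: [3.141, -0.0, 1.984]
force: [0.6, -0.1, -0.9]
grip_width: 0.0298
finger_force: 110.9
```

Call:
{"fn": "move_arm", "kwargs": {"moves": [[[0,0.02,0,0,0,0,0],[0,0.05,0,0,0,0,0],[0,0.09,0,0,0,0,0],[0,0.13,0,0,0,0,0],[0,0.17,0,0,0,0,0]]]}}

```text
clock: 13.05
position: [0.4444, 0.0108, 0.1393]
tool_rot: [3.14, -0.0, 1.983]
force: [1.0, 0.4, -0.8]
grip_width: 0.0298
finger_force: 110.9
```

Run:
```python
from h import *
s=bot.observe();print(s["position"].round(4),s["tool_rot"].round(4),s["force"],s["finger_force"],s["grip_width"])
im=bot.grab_frame("scene");p=bot.camera_params("scene");im2=bot.grab_frame("top")
u=np.array([np.cos(-1.155),np.sin(-1.155)]);v=np.array([-u[1],u[0]]);H=np.array([.531,-.185])+.09*u
a=cv2.convertScaleAbs(im[:,:,::-1],alpha=2.2)
for th,col in ((1.35,(0,0,255)),(1.57,(0,255,0)),(1.75,(255,0,0))):
    q=[]
    for sg in(-1,1):
        b=H+sg*.115*v; e=b-u*.18*np.cos(th); q.append(proj(p,[[*b,.046],[*e,.046+.18*np.sin(th)]]))
    for k in q: print(th,k.round(1).tolist())
cv2.imwrite("pics/s5.png",np.hstack([cv2.resize(a[20:200,190:370],(400,400)),cv2.resize(cv2.convertScaleAbs(im2[130:330,250:450,::-1],alpha=2.2),(400,400))]))
```

```text
[0.4444 0.0108 0.1393] [ 3.1404e+00 -4.0000e-04  1.9833e+00] [ 1.0286716   0.36141794 -0.76771367] 110.86282253265381 0.029778704546263572
1.35 [[287.5, 83.3], [295.7, 43.0]]
1.35 [[242.2, 131.5], [245.2, 94.1]]
1.57 [[287.5, 83.3], [284.0, 36.6]]
1.57 [[242.2, 131.5], [232.9, 86.8]]
1.75 [[287.5, 83.3], [274.8, 33.3]]
1.75 [[242.2, 131.5], [223.3, 82.8]]
```

View pics/s5.png

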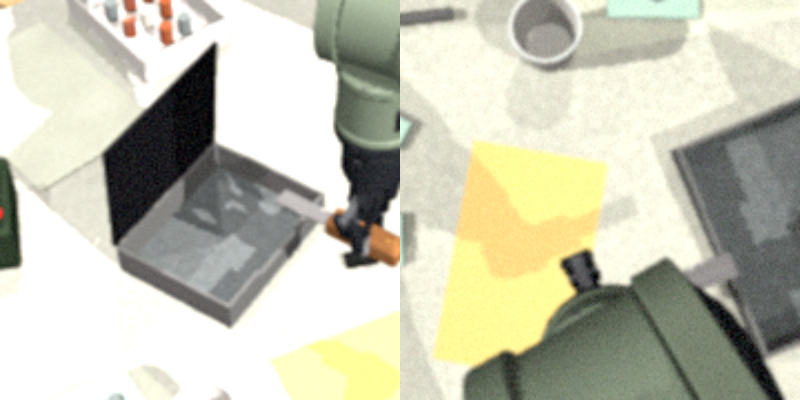

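The lid's top corners are at crop (105,155) and (215,45), which gives about 1.50 rad, so it is upright. I'll return the knife to its sheet.

Run:
```python
from h import *
plan([((.456,.1095,.09),down(3.052))])
```

```text
rows 5 0.0543,0.0331,0.0328,0.0002,0,-0.1114
rows 3 0.0105,0.0312,0.017,0.0001,-0.0001,-0.0577
 -> at [0.456  0.1095 0.09  ] [3.141 0.    3.052]
```

Call:
{"fn": "move_arm", "kwargs": {"moves": [[[0,0.0543,0.0331,0.0328,0,0,-0.1114],[0,0.0543,0.0331,0.0328,0,0,-0.1114],[0,0.0543,0.0331,0.0328,0,0,-0.1114],[0,0.0543,0.0331,0.0328,0,0,-0.1114],[0,0.0543,0.0331,0.0328,0,0,-0.1114]]]}}

```text
clock: 13.65
position: [0.4537, 0.0727, 0.1064]
tool_rot: [3.141, -0.0, 2.69]
force: [-0.0, 0.9, -0.3]
grip_width: 0.0298
finger_force: 110.9
```

Call:
{"fn": "move_arm", "kwargs": {"moves": [[[0,0.0105,0.0312,0.017,0,0,-0.0577],[0,0.0105,0.0312,0.017,0,0,-0.0577],[0,0.0105,0.0312,0.017,0,0,-0.0577],[0,0.0105,0.0312,0.017,0,0,-0.0577],[0,0.0105,0.0312,0.017,0,0,-0.0577]]]}}

```text
clock: 14.15
position: [0.4582, 0.105, 0.0895]
tool_rot: [3.141, 0.0, 3.043]
force: [-0.3, -0.4, -0.2]
grip_width: 0.0296
finger_force: 110.9
```

Call:
{"fn": "move_arm", "kwargs": {"moves": [[[0,0,0,0.04,0,0,0],[0,0,0,0.07,0,0,0],[0,0,0,0.077,0,0,0],[0,0,0,0.08,0,0,0],[0,0,0,0.082,0,0,0]]]}}

```text
clock: 14.65
position: [0.4586, 0.1056, 0.0084]
tool_rot: [3.14, 0.001, 3.045]
force: [0.4, 0.8, -0.7]
grip_width: 0.0294
finger_force: 110.9
```

Call:
{"fn": "move_arm", "kwargs": {"moves": [[[0,0,0,0.002,0,0,0],[0,0,0,0.004,0,0,0],[0,0,0,0.004,0,0,0]]]}}

```text
clock: 14.95
position: [0.4584, 0.1052, 0.0038]
tool_rot: [3.141, 0.001, 3.046]
force: [0.4, 0.8, -0.7]
grip_width: 0.0297
finger_force: 110.9
```

Call:
{"fn": "move_arm", "kwargs": {"moves": [[[0.6,0,0,0,0,0,0],[0.6,0,0,0,0,0,0],[1,0,0,0,0,0,0],[1,0,0,0,0,0,0],[1,0,0,-0.01,0,0,0]]]}}

```text
clock: 15.45
position: [0.4575, 0.1053, 0.0132]
tool_rot: [3.141, -0.001, 3.046]
force: [0.5, -0.5, 0.5]
grip_width: 0.0853
finger_force: 0.0
```

Call:
{"fn": "move_arm", "kwargs": {"moves": [[[1,0,0,-0.05,0,0,0],[1,0,0,-0.09,0,0,0],[1,0,0,-0.09,0,0,0]]]}}

```text
clock: 15.75
position: [0.4598, 0.1059, 0.108]
tool_rot: [3.139, 0.006, 3.046]
force: [1.0, -0.4, -0.9]
grip_width: 0.0853
finger_force: 0.0
```

```bash
cat >> h.py <<'E'
TL=dict(lo=(50,22,75),hi=(100,80,255),z=0.01)
def look():
    s=bot.observe();print(s["position"].round(4),s["tool_rot"].round(3),"F",s["force"].round(1),"grip",round(s["grip_width"],4),round(s["finger_force"],1))
    im=bot.grab_frame("top"); p=bot.camera_params("top")
    print("top tiles");[print(*b) for b in blobs(im,p,**TL,roi=(100,60,540,320))]
    print("top handle");[print(*b) for b in blobs(im,p,(0,110,30),(14,255,140),0.024,roi=(250,190,370,325))]
    p=bot.camera_params("wrist");im=bot.grab_frame("wrist")
    print("wr tiles");[print(*b) for b in blobs(im,p,(60,30,90),(100,120,255),0.01,fish=True,amin=200)]
    print("wr handle");[print(*b) for b in blobs(im,p,(0,110,30),(14,255,140),0.024,True,amin=300)]
C=np.array([.531,-.185]); U=np.array([np.cos(-1.155),np.sin(-1.155)]); V=np.array([-U[1],U[0]])
def case(x,y,z): return np.r_[C+x*U+y*V,z]
E
python3 - <<'E'
from h import *
look()
plan([((.4965,.2467,.08),down(3.247))])
E
```

```text
[0.4598 0.1059 0.108 ] [3.139 0.006 3.046] F [ 1.  -0.4 -0.9] grip 0.0853 0.0
top tiles
[236 311] [366.3 252.4] [20.4 31.2] -0.851
[309 308] [378.  100.2] [16.8 34.6] 0.548
[221 286] [413.7 289. ] [18.5 56.7] -0.426
[180 260] [470.3 382.8] [35.3 59.7] 1.155
[241 249] [496.9 248. ] [32.8 57.9] 0.045
[241 192] [621.4 257.3] [36.2 57.9] 1.146
[376 117] [795.6 -34.7] [100.6 101.5] 0.012
top handle
[310 253] [493.  102.8] [29.  32.4] -0.071
wr tiles
[479 224] [495.1 245.7] [32.8 55.2] 0.067
[583 185] [469.1 382.9] [32.7 54.2] 1.199
[513 129] [410.  280.4] [32.9 54.7] -0.395
wr handle
[321 201] [458.3 105.8] [30.2 96.9] -0.096
[222  44] [327.3  39.7] [  8.3 108.2] -1.566
rows 4 -0.0242,0.1448,0.0248,0.0001,0.0004,-0.0321
 -> at [0.4965 0.2467 0.08  ] [ 3.141 -0.    -3.036]
```

Call:
{"fn": "move_arm", "kwargs": {"moves": [[[1,-0.024,0.144,0.0248,0,0,-0.0277],[1,-0.024,0.144,0.0248,0,0,-0.0277],[1,-0.024,0.144,0.0248,0,0,-0.0277],[1,-0.024,0.144,0.0248,0,0,-0.0277],[1,-0.024,0.144,0.0248,0,0,-0.0277]]]}}

```text
clock: 16.35
position: [0.4945, 0.2473, 0.0775]
tool_rot: [3.141, -0.002, -3.061]
force: [0.1, -1.4, 0.2]
grip_width: 0.0854
finger_force: 0.0
```

Run:
```python
from h import *
look()
P=(.4957,.2463); 
plan([((*P,.004),down(3.22))])
plan([((*P,.16),down(3.22)),(case(-.0,.0,.16),down(1.9866)),(case(20e-3,.05,.12),down(1.9866))],pos=(*P,.004),R=down(3.22),vmax=.04,wmax=.11)
```

```text
[0.4945 0.2473 0.0775] [ 3.141e+00 -2.000e-03 -3.061e+00] F [ 0.1 -1.4  0.2] grip 0.0854 0.0
top tiles
[243 241] [515.9 246.8] [19.8 35.3] 1.423
[156 241] [504.9 442.6] [ 31.5 101.8] 1.163
[117 266] [456.9 511.3] [105.7 234.9] -0.026
[241 192] [621.8 257. ] [35.2 57.9] 1.138
[376 117] [795.6 -34.8] [100.2 101.6] 0.01
top handle
[307 269] [461.9 105.4] [28.6 95.5] -0.1
wr tiles
[321 212] [495.6 246.3] [33.4 54.8] 0.078
[496 193] [469.2 383.2] [33.1 54.6] 1.192
[381  98] [410.2 281.1] [33.3 54.8] -0.4
wr handle
[141 153] [459.9 112.6] [39.5 96.5] -0.101
rows 2 -0.0006,0.0009,0.0742,0,-0.0001,0
 -> at [0.4957 0.2463 0.004 ] [-3.141 -0.    -3.063]
rows 4 0,0,-0.156,0,0,0
 -> at [0.4957 0.2463 0.16  ] [ 3.142  0.    -3.063]
rows 5 -0.0006,-0.193,0,0,0,0.0875
rows 5 -0.1013,-0.1641,0,0,0,0.0875
rows 2 -0.0419,-0.0211,0,0,0,0.0213
 -> at [ 0.531 -0.185  0.16 ] [3.142 0.    1.987]
rows 2 -0.02,0.05,0.04,0,0,0
 -> at [ 0.5849 -0.1831  0.12  ] [3.142 0.    1.987]
```

Call:
{"fn": "move_arm", "kwargs": {"moves": [[[1,-0.0006,0.0009,0.045,0,0,0],[1,-0.0006,0.0009,0.068,0,0,0],[1,-0.0006,0.0009,0.0735,0,0,0],[1,-0.0006,0.0009,0.0735,0,0,0]]], "force": 50}}

```text
clock: 16.85
position: [0.4961, 0.2465, 0.0053]
tool_rot: [3.141, -0.0, -3.064]
force: [-0.1, -0.1, 0.2]
grip_width: 0.0853
finger_force: 0.0
```

Call:
{"fn": "move_arm", "kwargs": {"moves": [[[0,0,0,0,0,0,0],[0,0,0,0,0,0,0],[0,0,0,0,0,0,0],[0,0,0,0,0,0,0],[0,0,0,0,0,0,0]]]}}

```text
clock: 17.35
position: [0.4967, 0.2474, 0.0063]
tool_rot: [3.141, 0.002, -3.063]
force: [-1.9, -2.2, 13.3]
grip_width: 0.0315
finger_force: 48.3
```

Call:
{"fn": "move_arm", "kwargs": {"moves": [[[0,0,0,-0.02,0,0,0],[0,0,0,-0.06,0,0,0],[0,0,0,-0.11,0,0,0],[0,0,0,-0.156,0,0,0],[0,0,0,-0.156,0,0,0]]]}}

```text
clock: 17.85
position: [0.498, 0.2487, 0.167]
tool_rot: [3.138, 0.008, -3.063]
force: [0.3, 0.1, -1.9]
grip_width: 0.0314
finger_force: 49.7
```

Call:
{"fn": "move_arm", "kwargs": {"moves": [[[0,-0.0006,-0.193,0,0,0,0.0875],[0,-0.0006,-0.193,0,0,0,0.0875],[0,-0.0006,-0.193,0,0,0,0.0875],[0,-0.0006,-0.193,0,0,0,0.0875],[0,-0.0006,-0.193,0,0,0,0.0875]]]}}

```text
clock: 18.35
position: [0.5121, 0.0485, 0.1609]
tool_rot: [-3.14, 0.001, 2.659]
force: [-0.1, 0.6, -1.2]
grip_width: 0.0322
finger_force: 49.8
```

Call:
{"fn": "move_arm", "kwargs": {"moves": [[[0,-0.1013,-0.1641,0,0,0,0.0875],[0,-0.1013,-0.1641,0,0,0,0.0875],[0,-0.1013,-0.1641,0,0,0,0.0875],[0,-0.1013,-0.1641,0,0,0,0.0875],[0,-0.1013,-0.1641,0,0,0,0.0875]]]}}

```text
clock: 18.85
position: [0.5272, -0.1434, 0.1606]
tool_rot: [-3.141, 0.001, 2.11]
force: [0.1, 0.6, -1.8]
grip_width: 0.0319
finger_force: 49.8
```

Run:
```python
from h import *
s=bot.observe();print(s["position"].round(4),s["tool_rot"].round(3),"F",s["force"].round(1),"grip",round(s["grip_width"],4),round(s["finger_force"],1))
plan([(case(20e-3,.05,.10),down(1.9866))])
```

```text
[ 0.5272 -0.1434  0.1606] [-3.141e+00  1.000e-03  2.110e+00] F [ 0.1  0.6 -1.8] grip 0.0319 49.8
rows 3 -0.0636,0.0291,0.0607,-0.0001,0.0002,0.0196
 -> at [ 0.5848 -0.1831  0.1   ] [-3.141 -0.     1.987]
```

Call:
{"fn": "move_arm", "kwargs": {"moves": [[[0,-0.0636,0.0291,0.0607,0,0,0.0196],[0,-0.0636,0.0291,0.0607,0,0,0.0196],[0,-0.0636,0.0291,0.0607,0,0,0.0196],[0,-0.0636,0.0291,0.0607,0,0,0.0196],[0,-0.0636,0.0291,0.0607,0,0,0.0196]]]}}

```text
clock: 19.35
position: [0.5856, -0.1754, 0.101]
tool_rot: [3.14, -0.001, 1.999]
force: [-0.7, 0.7, 0.8]
grip_width: 0.0318
finger_force: 49.9
```

Call:
{"fn": "move_arm", "kwargs": {"moves": [[[0,0,0,0.04,0,0,0],[0,0,0,0.07,0,0,0],[0,0,0,0.084,0,0,0],[0,0,0,0.088,0,0,0],[0,0,0,0.089,0,0,0]]]}}

```text
clock: 19.85
position: [0.5863, -0.1761, 0.0123]
tool_rot: [3.14, -0.0, 1.998]
force: [-0.2, -0.0, -0.1]
grip_width: 0.0317
finger_force: 49.9
```

Call:
{"fn": "move_arm", "kwargs": {"moves": [[[0.5,0,0,0,0,0,0],[0.5,0,0,0,0,0,0],[0.5,0,0,0,0,0,0],[0.5,0,0,-0.02,0,0,0],[0.5,0,0,-0.06,0,0,0]]]}}

```text
clock: 20.35
position: [0.5843, -0.1759, 0.0702]
tool_rot: [-3.139, -0.003, 1.998]
force: [0.1, -0.4, 0.7]
grip_width: 0.0425
finger_force: 0.0
```

Call:
{"fn": "move_arm", "kwargs": {"moves": [[[0.7,0,0,-0.05,0,0,0],[1,0,0,-0.09,0,0,0],[1,0,0,-0.09,0,0,0]]]}}

```text
clock: 20.65
position: [0.5882, -0.1768, 0.1672]
tool_rot: [3.135, 0.005, 1.997]
force: [0.6, -0.1, -0.2]
grip_width: 0.0838
finger_force: 0.0
```

Run:
```python
from h import *
look()
plan([((.47,.08,.16),down(2.4)),((.4102,.281,.08),down(2.742))],wmax=.11)
```

```text
[ 0.5882 -0.1768  0.1672] [3.135 0.005 1.997] F [ 0.6 -0.1 -0.2] grip 0.0838 0.0
top tiles
[225 290] [410.9 281.5] [35.1 57. ] -0.369
[180 260] [470.3 383.9] [35.3 57.1] 1.173
[440 213] [ 586.4 -174.4] [35.3 57.8] -1.14
[241 192] [621.9 257.5] [35.2 57. ] 1.135
[376 117] [795.6 -34.6] [100.6 101.6] 0.01
top handle
[307 269] [461.9 105.2] [29.6 95.3] -0.089
wr tiles
[320 184] [ 586.  -175.1] [34.9 57.5] -1.136
[530 152] [791.9 -38. ] [97.3 98.4] 0.009
wr handle
[ 15 392] [  -16.  -1096.6] [ 82.8 427.4] 0.873
rows 5 0.225,0.0004,0.0018,0.0002,0.0002,-0.0512
rows 2 0.0538,0.018,0.0005,0.0001,0,-0.0129
 -> at [0.47 0.08 0.16] [3.142 0.    2.4  ]
rows 5 0.1799,0.1078,0.0799,0,0,-0.0545
 -> at [0.4102 0.281  0.08  ] [-3.142  0.     2.742]
```

Call:
{"fn": "move_arm", "kwargs": {"moves": [[[1,0.225,0.0004,0.0018,0,0,-0.0512],[1,0.225,0.0004,0.0018,0,0,-0.0512],[1,0.225,0.0004,0.0018,0,0,-0.0512],[1,0.225,0.0004,0.0018,0,0,-0.0512],[1,0.225,0.0004,0.0018,0,0,-0.0512]]]}}

```text
clock: 21.25
position: [0.4906, 0.0319, 0.159]
tool_rot: [3.141, -0.002, 2.323]
force: [0.6, 0.7, -0.1]
grip_width: 0.0855
finger_force: 0.0
```

Call:
{"fn": "move_arm", "kwargs": {"moves": [[[1,0.0538,0.018,0,0,0,-0.0129],[1,0.0538,0.018,0,0,0,-0.0129]]]}}

```text
clock: 21.45
position: [0.4671, 0.0847, 0.1593]
tool_rot: [3.14, -0.002, 2.409]
force: [1.0, -0.8, 0.2]
grip_width: 0.0851
finger_force: 0.0
```

Call:
{"fn": "move_arm", "kwargs": {"moves": [[[1,0.1799,0.1078,0.0799,0,0,-0.0545],[1,0.1799,0.1078,0.0799,0,0,-0.0545],[1,0.1799,0.1078,0.0799,0,0,-0.0545],[1,0.1799,0.1078,0.0799,0,0,-0.0545],[1,0.1799,0.1078,0.0799,0,0,-0.0545]]]}}

```text
clock: 21.95
position: [0.4072, 0.2845, 0.078]
tool_rot: [3.141, -0.003, 2.746]
force: [0.7, -0.4, 0.0]
grip_width: 0.0853
finger_force: 0.0
```

Call:
{"fn": "move_arm", "kwargs": {"moves": [[[1,0,0,0,0,0,0],[1,0,0,0,0,0,0]]]}}

```text
clock: 22.15
position: [0.4091, 0.281, 0.0791]
tool_rot: [-3.141, -0.001, 2.744]
force: [0.0, -1.0, 0.5]
grip_width: 0.0852
finger_force: 0.0
```

```bash
cat >> h.py <<'E'
def pick(P,yaw,x,y):
    print("descend"); plan([((*P,.0045),down(yaw))])
    print("after lift .15"); plan([(case(x-.04,y,.155),down(1.9866)),(case(x,y,.10),down(1.9866))],pos=(*P,.1545),R=down(yaw),vmax=.04,wmax=.11)
E
python3 - <<'E'
from h import *
look()
pick((.4103,.281),2.744,20e-3,-.05)
E
```

```text
[0.4091 0.281  0.0791] [-3.141e+00 -1.000e-03  2.744e+00] F [ 0.  -1.   0.5] grip 0.0852 0.0
top tiles
[225 290] [410.4 281.4] [35.  56.9] -0.426
[180 260] [470.1 384. ] [35.9 56.8] 1.195
[440 213] [ 586.7 -174.2] [36.6 58.5] -1.14
[241 192] [621.5 257.3] [34.6 57.7] 1.096
[376 117] [795.6 -34.6] [100.7 101.5] 0.01
top handle
[307 268] [462.1 105.6] [29.3 94.6] -0.104
wr tiles
[468 227] [468.4 384.1] [33.6 54.7] 1.199
[322 209] [409.1 281.8] [33.1 54.9] -0.399
wr handle
[ 60 221] [324.   53.2] [  8.  102.4] -1.565
descend
rows 2 0.0002,0.0009,0.0753,0,0,-0.0004
 -> at [0.4103 0.281  0.0045] [3.141 0.    2.744]
after lift .15
rows 5 -0.1028,-0.1716,-0.0002,0,0,0.051
rows 5 -0.1516,-0.1305,-0.0002,0,0,0.051
rows 2 -0.0671,-0.0277,-0.0001,0,0,0.0185
 -> at [ 0.4771 -0.1869  0.155 ] [3.142 0.    1.987]
rows 2 -0.04,0,0.055,0,0,0
 -> at [ 0.4933 -0.2235  0.1   ] [3.142 0.    1.987]
```

Call:
{"fn": "move_arm", "kwargs": {"moves": [[[1,0.0002,0.0009,0.045,0,0,0],[1,0.0002,0.0009,0.07,0,0,0],[1,0.0002,0.0009,0.0753,0,0,0],[1,0.0002,0.0009,0.0753,0,0,0]]], "force": 50}}

```text
clock: 22.65
position: [0.4101, 0.2816, 0.0047]
tool_rot: [3.141, -0.0, 2.742]
force: [0.5, 0.9, 0.6]
grip_width: 0.0855
finger_force: 0.0
```

Call:
{"fn": "move_arm", "kwargs": {"moves": [[[0,0,0,0,0,0,0],[0,0,0,0,0,0,0],[0,0,0,0,0,0,0],[0,0,0,0,0,0,0],[0,0,0,0,0,0,0]]]}}

```text
clock: 23.15
position: [0.4104, 0.2824, 0.0056]
tool_rot: [3.14, 0.001, 2.742]
force: [-2.5, -3.2, 17.3]
grip_width: 0.0324
finger_force: 48.0
```

Call:
{"fn": "move_arm", "kwargs": {"moves": [[[0,0,0,-0.02,0,0,0],[0,0,0,-0.06,0,0,0],[0,0,0,-0.105,0,0,0],[0,0,0,-0.15,0,0,0],[0,0,0,-0.15,0,0,0]]]}}

```text
clock: 23.65
position: [0.4115, 0.2837, 0.1596]
tool_rot: [3.135, 0.004, 2.742]
force: [0.2, 0.4, -1.2]
grip_width: 0.0317
finger_force: 50.1
```

Call:
{"fn": "move_arm", "kwargs": {"moves": [[[0,-0.1028,-0.1716,0,0,0,0.051],[0,-0.1028,-0.1716,0,0,0,0.051],[0,-0.1028,-0.1716,0,0,0,0.051],[0,-0.1028,-0.1716,0,0,0,0.051],[0,-0.1028,-0.1716,0,0,0,0.051]]]}}

```text
clock: 24.15
position: [0.4381, 0.0772, 0.1539]
tool_rot: [-3.139, 0.001, 2.413]
force: [-0.2, 1.4, -0.6]
grip_width: 0.0316
finger_force: 50.1
```

Call:
{"fn": "move_arm", "kwargs": {"moves": [[[0,-0.1516,-0.1305,0,0,0,0.051],[0,-0.1516,-0.1305,0,0,0,0.051],[0,-0.1516,-0.1305,0,0,0,0.051],[0,-0.1516,-0.1305,0,0,0,0.051],[0,-0.1516,-0.1305,0,0,0,0.051]]]}}

```text
clock: 24.65
position: [0.4657, -0.1201, 0.1538]
tool_rot: [-3.141, 0.001, 2.094]
force: [0.1, 1.2, -0.7]
grip_width: 0.0318
finger_force: 50.1
```

Call:
{"fn": "move_arm", "kwargs": {"moves": [[[0,-0.0671,-0.0277,0,0,0,0.0185],[0,-0.0671,-0.0277,0,0,0,0.0185],[0,-0.0671,-0.0277,0,0,0,0.0185],[0,-0.0671,-0.0277,0,0,0,0.0185],[0,-0.0671,-0.0277,0,0,0,0.0185]]]}}

```text
clock: 25.15
position: [0.476, -0.1847, 0.1542]
tool_rot: [3.141, -0.001, 1.987]
force: [0.1, 0.9, -0.3]
grip_width: 0.0317
finger_force: 50.1
```

Run:
```python
from h import *
s=bot.observe();print(s["position"].round(4),s["tool_rot"].round(3),"F",s["force"].round(1),"grip",round(s["grip_width"],4),round(s["finger_force"],1))
plan([(case(20e-3,-.05,.10),down(1.9866))])
```

```text
[ 0.476  -0.1847  0.1542] [ 3.141e+00 -1.000e-03  1.987e+00] F [ 0.1  0.9 -0.3] grip 0.0317 50.1
rows 2 -0.0425,0.0002,0.0541,0.0001,-0.0002,0
 -> at [ 0.4934 -0.2234  0.1   ] [3.141 0.    1.987]
```

Call:
{"fn": "move_arm", "kwargs": {"moves": [[[0,-0.0425,0,0.0541,0,0,0],[0,-0.0425,0,0.0541,0,0,0],[0,-0.0425,0,0.0541,0,0,0],[0,-0.0425,0,0.0541,0,0,0]]]}}

```text
clock: 25.55
position: [0.4933, -0.2233, 0.1004]
tool_rot: [3.141, -0.001, 1.987]
force: [0.3, 0.8, 0.5]
grip_width: 0.0317
finger_force: 50.1
```

Call:
{"fn": "move_arm", "kwargs": {"moves": [[[0,0,0,0.04,0,0,0],[0,0,0,0.07,0,0,0],[0,0,0,0.084,0,0,0],[0,0,0,0.088,0,0,0],[0,0,0,0.09,0,0,0]]]}}

```text
clock: 26.05
position: [0.4939, -0.2243, 0.0111]
tool_rot: [3.14, 0.0, 1.986]
force: [0.4, -0.8, 0.2]
grip_width: 0.0317
finger_force: 50.1
```

Call:
{"fn": "move_arm", "kwargs": {"moves": [[[0.5,0,0,0,0,0,0],[0.5,0,0,0,0,0,0],[0.5,0,0,0,0,0,0],[0.5,0,0,-0.02,0,0,0],[0.5,0,0,-0.06,0,0,0]]]}}

```text
clock: 26.55
position: [0.492, -0.2241, 0.0693]
tool_rot: [-3.14, -0.003, 1.986]
force: [-0.4, -0.8, 0.6]
grip_width: 0.0431
finger_force: 0.0
```

Call:
{"fn": "move_arm", "kwargs": {"moves": [[[0.7,0,0,-0.05,0,0,0],[1,0,0,-0.09,0,0,0],[1,0,0,-0.09,0,0,0],[1,0,0,-0.09,0,0,0]]]}}

```text
clock: 26.95
position: [0.4933, -0.2252, 0.1611]
tool_rot: [3.14, 0.001, 1.985]
force: [0.3, -0.3, -0.4]
grip_width: 0.0851
finger_force: 0.0
```

Run:
```python
from h import *
look()
plan([((.46,.1,.16),down(1.6)),((.4690,.384,.08),down(1.199))],wmax=.11)
```

```text
[ 0.4933 -0.2252  0.1611] [3.140e+00 1.000e-03 1.985e+00] F [ 0.3 -0.3 -0.4] grip 0.0851 0.0
top tiles
[180 260] [470.3 384.1] [34.3 56.7] 1.196
[464 258] [ 493.9 -223.5] [35.2 57.7] -1.163
[440 213] [ 586.4 -174.5] [35.3 58. ] -1.14
[241 192] [621.5 257.4] [34.8 58.9] 1.105
[376 116] [795.7 -34.6] [100.6 101.4] 0.01
top handle
[307 269] [462. 105.] [29.2 96.4] -0.111
wr tiles
[322 187] [ 493.8 -224.5] [35.1 57.7] -1.157
[426 180] [ 586.8 -175.2] [35.4 57.9] -1.129
[589 151] [789.8 -39.6] [97.4 98.7] 0.003
wr handle
[ 20 395] [  -97.7 -1124.9] [ 57.7 453.6] 0.863
rows 5 0.214,0.0696,-0.0001,0,-0.0001,0.0423
rows 3 0.1012,0.0049,-0.0001,-0.0001,-0.0001,0.019
 -> at [0.46 0.1  0.16] [ 3.141 -0.     1.6  ]
rows 5 0.2162,0.0132,0.061,0,0,0.0487
rows 2 0.0655,-0.0164,0.019,0,0,0.0151
 -> at [0.469 0.384 0.08 ] [ 3.141 -0.     1.199]
```

Call:
{"fn": "move_arm", "kwargs": {"moves": [[[1,0.214,0.0696,0,0,0,0.0423],[1,0.214,0.0696,0,0,0,0.0423],[1,0.214,0.0696,0,0,0,0.0423],[1,0.214,0.0696,0,0,0,0.0423],[1,0.214,0.0696,0,0,0,0.0423]]]}}

```text
clock: 27.55
position: [0.4694, 0.003, 0.1595]
tool_rot: [-3.141, -0.002, 1.723]
force: [0.3, -1.5, -0.9]
grip_width: 0.0855
finger_force: 0.0
```

Call:
{"fn": "move_arm", "kwargs": {"moves": [[[1,0.1012,0.0049,0,0,0,0.019],[1,0.1012,0.0049,0,0,0,0.019],[1,0.1012,0.0049,0,0,0,0.019]]]}}

```text
clock: 27.85
position: [0.459, 0.1063, 0.1598]
tool_rot: [-3.141, -0.003, 1.608]
force: [0.7, -1.5, 0.0]
grip_width: 0.0855
finger_force: 0.0
```

Call:
{"fn": "move_arm", "kwargs": {"moves": [[[1,0.2162,0.0132,0.061,0,0,0.0487],[1,0.2162,0.0132,0.061,0,0,0.0487],[1,0.2162,0.0132,0.061,0,0,0.0487],[1,0.2162,0.0132,0.061,0,0,0.0487],[1,0.2162,0.0132,0.061,0,0,0.0487]]]}}

```text
clock: 28.35
position: [0.4659, 0.3193, 0.0975]
tool_rot: [-3.14, 0.0, 1.297]
force: [0.7, -0.1, -0.3]
grip_width: 0.0854
finger_force: 0.0
```

Call:
{"fn": "move_arm", "kwargs": {"moves": [[[1,0.0655,-0.0164,0.019,0,0,0.0151],[1,0.0655,-0.0164,0.019,0,0,0.0151],[1,0.0655,-0.0164,0.019,0,0,0.0151],[1,0.0655,-0.0164,0.019,0,0,0.0151]]]}}

```text
clock: 28.75
position: [0.4688, 0.3834, 0.0793]
tool_rot: [-3.141, 0.001, 1.201]
force: [0.1, -1.0, -0.8]
grip_width: 0.0855
finger_force: 0.0
```

Run:
```python
from h import *
look()
pick((.469,.384),1.199,-46e-3,-.05)
```

```text
[0.4688 0.3834 0.0793] [-3.141e+00  1.000e-03  1.201e+00] F [ 0.1 -1.  -0.8] grip 0.0855 0.0
top tiles
[180 260] [470.1 384.1] [35.7 57.2] 1.205
[464 258] [ 493.8 -223.7] [35.6 58.1] -1.163
[440 213] [ 586.4 -174.4] [35.3 58.2] -1.14
[241 192] [622. 257.] [34.9 57.5] 1.115
[376 117] [795.7 -34.7] [100.6 101.4] 0.012
top handle
[307 269] [461.6 104.9] [29.7 96.7] -0.1
wr tiles
[525 266] [622.7 264.1] [33.2 46. ] 1.107
[321 207] [469.8 385.2] [33.2 55.9] 1.186
wr handle
descend
rows 2 0.0011,-0.0011,0.0757,0,0.0001,-0.0001
 -> at [0.469  0.384  0.0045] [ 3.142 -0.     1.199]
after lift .15
rows 5 -0.1888,0.0659,-0.0002,0,0,-0.0491
rows 5 -0.1999,0.0054,-0.0002,0,0,-0.0491
rows 3 -0.1065,-0.0308,-0.0001,0,0,-0.0272
 -> at [ 0.4505 -0.1265  0.155 ] [3.142 0.    1.987]
rows 2 -0.04,0,0.055,0,0,0
 -> at [ 0.4667 -0.1631  0.1   ] [3.142 0.    1.987]
```

Call:
{"fn": "move_arm", "kwargs": {"moves": [[[1,0.0015,-0.0009,0.045,0,0,0],[1,0.0015,-0.0009,0.07,0,0,0],[1,0.0015,-0.0009,0.0753,0,0,0],[1,0.0015,-0.0009,0.0753,0,0,0]]], "force": 50}}

```text
clock: 29.25
position: [0.4693, 0.385, 0.0053]
tool_rot: [-3.141, -0.0, 1.199]
force: [0.6, 0.1, 0.3]
grip_width: 0.0857
finger_force: 0.0
```

Call:
{"fn": "move_arm", "kwargs": {"moves": [[[0,0,0,0,0,0,0],[0,0,0,0,0,0,0],[0,0,0,0,0,0,0],[0,0,0,0,0,0,0],[0,0,0,0,0,0,0]]]}}

```text
clock: 29.75
position: [0.4695, 0.3861, 0.0065]
tool_rot: [3.141, -0.002, 1.199]
force: [-1.8, -2.5, 13.5]
grip_width: 0.0317
finger_force: 48.4
```

Call:
{"fn": "move_arm", "kwargs": {"moves": [[[0,0,0,-0.02,0,0,0],[0,0,0,-0.06,0,0,0],[0,0,0,-0.105,0,0,0],[0,0,0,-0.15,0,0,0],[0,0,0,-0.15,0,0,0]]]}}

```text
clock: 30.25
position: [0.471, 0.3876, 0.1615]
tool_rot: [3.137, -0.009, 1.199]
force: [0.5, 0.8, -1.2]
grip_width: 0.0312
finger_force: 49.7
```

Call:
{"fn": "move_arm", "kwargs": {"moves": [[[0,-0.1888,0.0659,0,0,0,-0.0491],[0,-0.1888,0.0659,0,0,0,-0.0491],[0,-0.1888,0.0659,0,0,0,-0.0491],[0,-0.1888,0.0659,0,0,0,-0.0491],[0,-0.1888,0.0659,0,0,0,-0.0491]]]}}

```text
clock: 30.75
position: [0.462, 0.1787, 0.155]
tool_rot: [-3.142, 0.003, 1.501]
force: [0.0, 1.4, -1.0]
grip_width: 0.0315
finger_force: 49.8
```

Call:
{"fn": "move_arm", "kwargs": {"moves": [[[0,-0.1999,0.0054,0,0,0,-0.0491],[0,-0.1999,0.0054,0,0,0,-0.0491],[0,-0.1999,0.0054,0,0,0,-0.0491],[0,-0.1999,0.0054,0,0,0,-0.0491],[0,-0.1999,0.0054,0,0,0,-0.0491]]]}}

```text
clock: 31.25
position: [0.454, -0.0199, 0.1548]
tool_rot: [-3.141, 0.001, 1.809]
force: [-1.4, 1.1, 0.1]
grip_width: 0.0309
finger_force: 49.8
```

Call:
{"fn": "move_arm", "kwargs": {"moves": [[[0,-0.1065,-0.0308,0,0,0,-0.0272],[0,-0.1065,-0.0308,0,0,0,-0.0272],[0,-0.1065,-0.0308,0,0,0,-0.0272],[0,-0.1065,-0.0308,0,0,0,-0.0272],[0,-0.1065,-0.0308,0,0,0,-0.0272]]]}}

```text
clock: 31.75
position: [0.4509, -0.1244, 0.1549]
tool_rot: [3.141, -0.001, 1.987]
force: [0.8, 0.2, 0.0]
grip_width: 0.0315
finger_force: 49.8
```

Run:
```python
from h import *
s=bot.observe();print(s["position"].round(4),s["tool_rot"].round(3),"F",s["force"].round(1),"grip",round(s["grip_width"],4),round(s["finger_force"],1))
plan([(case(-46e-3,-.05,.10),down(1.9866))])
```

```text
[ 0.4509 -0.1244  0.1549] [ 3.141e+00 -1.000e-03  1.987e+00] F [0.8 0.2 0. ] grip 0.0315 49.8
rows 2 -0.0418,-0.0012,0.0549,0.0002,-0.0001,0
 -> at [ 0.4667 -0.1631  0.1   ] [-3.141 -0.     1.987]
```

Call:
{"fn": "move_arm", "kwargs": {"moves": [[[0,-0.0418,-0.001,0.0549,0,0,0],[0,-0.0418,-0.001,0.0549,0,0,0],[0,-0.0418,-0.001,0.0549,0,0,0],[0,-0.0418,-0.001,0.0549,0,0,0]]]}}

```text
clock: 32.15
position: [0.4671, -0.1617, 0.1003]
tool_rot: [3.141, -0.001, 1.989]
force: [0.8, 0.0, -0.7]
grip_width: 0.0314
finger_force: 49.9
```

Call:
{"fn": "move_arm", "kwargs": {"moves": [[[0,0,0,0.04,0,0,0],[0,0,0,0.07,0,0,0],[0,0,0,0.084,0,0,0],[0,0,0,0.088,0,0,0],[0,0,0,0.09,0,0,0]]]}}

```text
clock: 32.65
position: [0.4676, -0.1628, 0.0109]
tool_rot: [3.14, -0.0, 1.988]
force: [-0.3, -0.6, -0.4]
grip_width: 0.0317
finger_force: 49.9
```

Call:
{"fn": "move_arm", "kwargs": {"moves": [[[0.5,0,0,0,0,0,0],[0.5,0,0,0,0,0,0],[0.5,0,0,0,0,0,0],[0.5,0,0,-0.02,0,0,0],[0.5,0,0,-0.06,0,0,0]]]}}

```text
clock: 33.15
position: [0.4657, -0.1628, 0.0693]
tool_rot: [-3.14, -0.003, 1.988]
force: [-0.2, -0.1, -0.0]
grip_width: 0.0426
finger_force: 0.0
```

Call:
{"fn": "move_arm", "kwargs": {"moves": [[[0.7,0,0,-0.05,0,0,0],[1,0,0,-0.09,0,0,0],[1,0,0,-0.09,0,0,0],[1,0,0,-0.09,0,0,0]]]}}

```text
clock: 33.55
position: [0.467, -0.1639, 0.1609]
tool_rot: [3.14, 0.001, 1.987]
force: [-0.7, -1.0, -1.4]
grip_width: 0.0858
finger_force: 0.0
```

Run:
```python
from h import *
look()
plan([((.54,.05,.16),down(1.6)),((.6215,.2573,.08),down(1.12))],wmax=.11)
```

```text
[ 0.467  -0.1639  0.1609] [3.140e+00 1.000e-03 1.987e+00] F [-0.7 -1.  -1.4] grip 0.0858 0.0
top tiles
[435 269] [ 468.5 -163.9] [35.7 57.9] -1.153
[440 213] [ 586.5 -174.4] [36.1 58. ] -1.14
[241 192] [621.8 257.3] [35.3 57.7] 1.06
[376 117] [795.6 -34.6] [100.7 101.5] 0.01
top handle
[307 268] [461.3 105. ] [28.5 95.4] -0.106
wr tiles
[322 249] [ 494.1 -224. ] [34.5 58.2] -1.156
[419 237] [ 586.9 -174.2] [35.4 58.8] -1.134
[322 188] [ 468.4 -164.4] [34.6 56.9] -1.155
[582 201] [789.8 -37.9] [96.7 98.3] 0.006
wr handle
rows 5 0.1648,0.1531,-0.0004,0,-0.0002,0.0614
rows 1 0.0008,0.0003,0,0,0,0.0002
 -> at [0.54 0.05 0.16] [-3.141  0.     1.6  ]
rows 5 0.1947,0.0832,0.076,0,0,0.0726
rows 1 0.011,-0.0006,0.0039,0,0,0.0038
 -> at [0.6214 0.2573 0.08  ] [-3.141  0.     1.12 ]
```

Call:
{"fn": "move_arm", "kwargs": {"moves": [[[1,0.1656,0.1534,0,0,0,0.0616],[1,0.1656,0.1534,0,0,0,0.0616],[1,0.1656,0.1534,0,0,0,0.0616],[1,0.1656,0.1534,0,0,0,0.0616],[1,0.1656,0.1534,0,0,0,0.0616]]]}}

```text
clock: 34.15
position: [0.5401, 0.0539, 0.159]
tool_rot: [-3.141, -0.002, 1.603]
force: [1.0, -0.4, 0.9]
grip_width: 0.0854
finger_force: 0.0
```

Call:
{"fn": "move_arm", "kwargs": {"moves": [[[1,0.1947,0.0832,0.076,0,0,0.0726],[1,0.1947,0.0832,0.076,0,0,0.0726],[1,0.1947,0.0832,0.076,0,0,0.0726],[1,0.1947,0.0832,0.076,0,0,0.0726],[1,0.1947,0.0832,0.076,0,0,0.0726]]]}}

```text
clock: 34.65
position: [0.6162, 0.2518, 0.0811]
tool_rot: [-3.139, 0.0, 1.148]
force: [-0.6, -0.8, -0.4]
grip_width: 0.0857
finger_force: 0.0
```

Call:
{"fn": "move_arm", "kwargs": {"moves": [[[1,0.011,-0.0006,0.0039,0,0,0.0038],[1,0.011,-0.0006,0.0039,0,0,0.0038],[1,0.011,-0.0006,0.0039,0,0,0.0038]]]}}

```text
clock: 34.95
position: [0.6214, 0.2559, 0.0802]
tool_rot: [3.142, 0.0, 1.119]
force: [0.0, -0.8, 0.5]
grip_width: 0.0854
finger_force: 0.0
```

Run:
```python
from h import *
look()
pick((.6218,.257),1.115,-46e-3,.05)
```

```text
[0.6214 0.2559 0.0802] [3.142 0.    1.119] F [ 0.  -0.8  0.5] grip 0.0854 0.0
top tiles
[113 307] [365.8 517. ] [42.2 80.6] -0.751
[449 263] [ 481.2 -193.7] [ 39.3 124.8] -1.169
[440 213] [ 586.3 -173.8] [38.1 61.1] -1.164
[241 192] [622.2 257.9] [34.3 58.5] 1.112
[126 173] [622.7 487.4] [174.  411.1] 0.08
[376 117] [795.6 -34.8] [100.2 101.5] 0.01
top handle
[307 269] [461.5 105.4] [28.8 95.7] -0.106
wr tiles
[573 326] [836.1 -14.7] [ 36.4 100.3] -1.155
[320 207] [622.1 258.6] [33.1 55.7] 1.114
wr handle
descend
rows 2 0.0012,-0.0007,0.0764,0.0001,-0.0001,0.0006
 -> at [0.6218 0.2571 0.0045] [3.142 0.    1.115]
after lift .15
rows 5 -0.1949,0.0451,-0.0003,0,0,-0.0788
rows 4 -0.1468,-0.0403,-0.0002,0,0,-0.0599
 -> at [ 0.542  -0.0861  0.155 ] [3.142 0.    1.986]
rows 2 -0.04,0,0.055,0,0,0
 -> at [ 0.5582 -0.1227  0.1   ] [3.142 0.    1.986]
```

Call:
{"fn": "move_arm", "kwargs": {"moves": [[[1,0.0018,-0.0007,0.045,0,0,0],[1,0.0018,-0.0007,0.07,0,0,0],[1,0.0018,-0.0007,0.0757,0,0,0],[1,0.0018,-0.0007,0.0757,0,0,0]]], "force": 50}}

```text
clock: 35.45
position: [0.6218, 0.2586, 0.005]
tool_rot: [-3.141, -0.0, 1.119]
force: [0.9, 0.4, -0.4]
grip_width: 0.0851
finger_force: 0.0
```

Call:
{"fn": "move_arm", "kwargs": {"moves": [[[0,0,0,0,0,0,0],[0,0,0,0,0,0,0],[0,0,0,0,0,0,0],[0,0,0,0,0,0,0],[0,0,0,0,0,0,0]]]}}

```text
clock: 35.95
position: [0.6222, 0.2596, 0.006]
tool_rot: [3.141, -0.002, 1.12]
force: [-3.6, -2.4, 11.2]
grip_width: 0.0315
finger_force: 48.6
```

Call:
{"fn": "move_arm", "kwargs": {"moves": [[[0,0,0,-0.02,0,0,0],[0,0,0,-0.06,0,0,0],[0,0,0,-0.105,0,0,0],[0,0,0,-0.15,0,0,0],[0,0,0,-0.15,0,0,0]]]}}

```text
clock: 36.45
position: [0.6242, 0.2607, 0.1615]
tool_rot: [3.136, -0.008, 1.12]
force: [1.0, 0.5, -1.5]
grip_width: 0.0321
finger_force: 49.8
```

Call:
{"fn": "move_arm", "kwargs": {"moves": [[[0,-0.1949,0.0451,0,0,0,-0.0788],[0,-0.1949,0.0451,0,0,0,-0.0788],[0,-0.1949,0.0451,0,0,0,-0.0788],[0,-0.1949,0.0451,0,0,0,-0.0788],[0,-0.1949,0.0451,0,0,0,-0.0788]]]}}

```text
clock: 36.95
position: [0.5764, 0.056, 0.1542]
tool_rot: [-3.141, 0.003, 1.609]
force: [0.5, 0.1, -0.6]
grip_width: 0.0316
finger_force: 49.8
```

Call:
{"fn": "move_arm", "kwargs": {"moves": [[[0,-0.1468,-0.0403,0,0,0,-0.0599],[0,-0.1468,-0.0403,0,0,0,-0.0599],[0,-0.1468,-0.0403,0,0,0,-0.0599],[0,-0.1468,-0.0403,0,0,0,-0.0599],[0,-0.1468,-0.0403,0,0,0,-0.0599]]]}}

```text
clock: 37.45
position: [0.5434, -0.0857, 0.1544]
tool_rot: [3.141, -0.0, 1.988]
force: [0.4, 1.3, -0.2]
grip_width: 0.0319
finger_force: 49.8
```

Run:
```python
from h import *
s=bot.observe();print(s["position"].round(4),s["tool_rot"].round(3),"F",s["force"].round(1),"grip",round(s["grip_width"],4),round(s["finger_force"],1))
plan([(case(-46e-3,.05,.10),down(1.9866))])
```

```text
[ 0.5434 -0.0857  0.1544] [ 3.141 -0.     1.988] F [ 0.4  1.3 -0.2] grip 0.0319 49.8
rows 2 -0.0398,-0.0016,0.0544,0.0001,-0.0001,0.0002
 -> at [ 0.5581 -0.1227  0.1   ] [3.142 0.    1.987]
```

Call:
{"fn": "move_arm", "kwargs": {"moves": [[[0,-0.0358,-0.0016,0.0544,0,0,0],[0,-0.0358,-0.0016,0.0544,0,0,0],[0,-0.0358,-0.0016,0.0544,0,0,0],[0,-0.0358,-0.0016,0.0544,0,0,0]]]}}

```text
clock: 37.85
position: [0.5573, -0.1156, 0.1006]
tool_rot: [3.14, -0.001, 1.993]
force: [0.6, 0.5, -0.2]
grip_width: 0.0314
finger_force: 49.9
```

Call:
{"fn": "move_arm", "kwargs": {"moves": [[[0,0,0,0.04,0,0,0],[0,0,0,0.07,0,0,0],[0,0,0,0.084,0,0,0],[0,0,0,0.088,0,0,0],[0,0,0,0.09,0,0,0]]]}}

```text
clock: 38.35
position: [0.5577, -0.1168, 0.0111]
tool_rot: [3.14, -0.0, 1.992]
force: [0.7, 0.1, -0.3]
grip_width: 0.0318
finger_force: 49.9
```

Call:
{"fn": "move_arm", "kwargs": {"moves": [[[0.5,0,0,0,0,0,0],[0.5,0,0,0,0,0,0],[0.5,0,0,0,0,0,0],[0.5,0,0,-0.02,0,0,0],[0.5,0,0,-0.06,0,0,0]]]}}

```text
clock: 38.85
position: [0.5556, -0.1171, 0.0691]
tool_rot: [-3.139, -0.003, 1.992]
force: [-0.6, -0.7, 1.0]
grip_width: 0.0425
finger_force: 0.0
```

Call:
{"fn": "move_arm", "kwargs": {"moves": [[[0.3,0,0,-0.05,0,0,0],[0,0,0,-0.1,0,0,0],[0,0,0,-0.15,0,0,0],[0,0,0,-0.19,0,0,0],[0,0,0,-0.19,0,0,0]]]}}

```text
clock: 39.35
position: [0.5588, -0.1176, 0.2658]
tool_rot: [3.134, 0.004, 1.991]
force: [0.2, -0.4, -0.7]
grip_width: -0.0001
finger_force: 0.0
```

Run:
```python
from h import *
look()
im=bot.grab_frame("top");im2=bot.grab_frame("scene")
cv2.imwrite("pics/t6.png",np.hstack([cv2.resize(cv2.convertScaleAbs(im[130:330,250:550,::-1],alpha=2.2),(480,320)),cv2.resize(cv2.convertScaleAbs(im2[20:200,190:370,::-1],alpha=2.2),(320,320))]))
plan([(case(.06,0,.275),down(1.9866)),(case(.14,0,.275),down(1.9866)),(case(.14,0,.19),down(1.9866))])
```

```text
[ 0.5588 -0.1176  0.2658] [3.134 0.004 1.991] F [ 0.2 -0.4 -0.7] grip -0.0001 0.0
top tiles
[435 269] [ 468.5 -164. ] [35.4 57.3] -1.155
[460 259] [ 491.2 -217.2] [35.2 43.6] -1.163
[422 221] [ 568.3 -137.8] [ 37.6 102.1] -1.11
[376 117] [795.6 -34.8] [100.5 101.5] 0.012
top handle
[307 269] [461.3 105.4] [28.4 96.6] -0.1
wr tiles
[246 220] [ 493.9 -224.5] [35.1 58.3] -1.162
[322 215] [ 586.1 -175.1] [34.6 56.9] -1.137
[244 174] [ 468.3 -165.1] [35.6 57.5] -1.145
[321 170] [ 559.4 -119.2] [34.  56.6] -1.152
[488 186] [792.7 -36.6] [96.9 98.1] 0.008
wr handle
[ 31 392] [ -180.4 -1286.1] [120.3 803.4] 0.862
[ 19 331] [ -14. -811.] [ 60.7 198.6] 0.042
rows 3 -0.1111,-0.0509,-0.0157,0,-0.0002,0.0008
 -> at [ 0.5553 -0.2399  0.275 ] [-3.141  0.     1.987]
rows 2 -0.08,0,0,0,0,0
 -> at [ 0.5876 -0.3131  0.275 ] [-3.141  0.     1.987]
rows 2 0.0001,0,0.085,0,0,0
 -> at [ 0.5875 -0.313   0.19  ] [-3.141  0.     1.987]
```

View pics/t6.png

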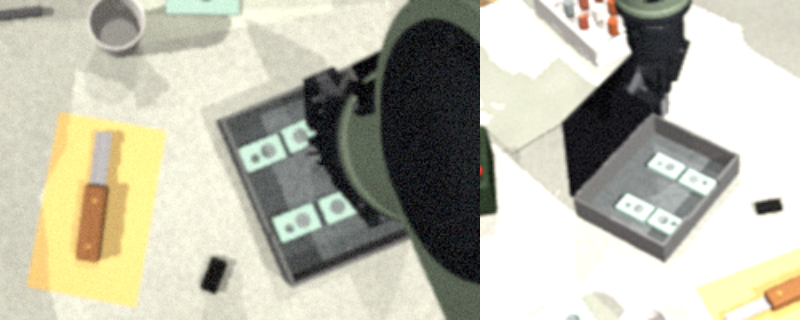

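All four tiles lie flat and separate on the case floor. In the scene crop they are at (665,168), (698,181), (634,205) and (666,218), and the knife is on its sheet. Next I'll pass over the lid to close it from behind.

Call:
{"fn": "move_arm", "kwargs": {"moves": [[[0,-0.03,-0.0509,-0.0157,0,0,0.0008],[0,-0.07,-0.0509,-0.0157,0,0,0.0008],[0,-0.1111,-0.0509,-0.0157,0,0,0.0008],[0,-0.15,-0.0509,-0.0157,0,0,0.0008],[0,-0.1911,-0.0509,-0.0157,0,0,0.0008]]]}}

```text
clock: 40.05
position: [0.5884, -0.3142, 0.2743]
tool_rot: [-3.141, -0.002, 1.987]
force: [0.3, 0.4, 0.4]
grip_width: -0.0002
finger_force: 0.0
```

Call:
{"fn": "move_arm", "kwargs": {"moves": [[[0,0,0,0,0,0,0],[0,0,0,0.04,0,0,0],[0,0,0,0.085,0,0,0],[0,0,0,0.085,0,0,0],[0,0,0,0.085,0,0,0]]]}}

```text
clock: 40.55
position: [0.5884, -0.3123, 0.1906]
tool_rot: [3.142, -0.002, 1.987]
force: [0.3, -0.1, 0.7]
grip_width: 0.0
finger_force: 0.0
```

Run:
```python
from h import *
s=bot.observe(); d=s["position"][:2]-C; x0,z0=d@U,s["position"][2]; print(x0,d@V,z0,s["tool_rot"],s["force"])
r=.14
for th in (1.5,1.35,1.2,1.05,.9,.75,.6,.45,.3,.2,.1,.03):
    x=.09-r*np.cos(th)+(.007+.012)*np.sin(th); z=.046+r*np.sin(th)+.007*np.cos(th)
    print(th,"tool x",round(-(x-x0),4),"tool z",round(-(z-z0),4))
```

```text
0.1396904219532746 0.0010863884123997539 0.19064562232480028 [ 3.14153737e+00 -2.21296904e-03  1.98714105e+00] [ 0.30176625 -0.09530586  0.68625385]
1.5 tool x 0.0406 tool z 0.0045
1.35 tool x 0.0618 tool z 0.0065
1.2 tool x 0.0827 tool z 0.0116
1.05 tool x 0.1029 tool z 0.0197
0.9 tool x 0.1218 tool z 0.0306
0.75 tool x 0.1392 tool z 0.0441
0.6 tool x 0.1545 tool z 0.0598
0.45 tool x 0.1675 tool z 0.0774
0.3 tool x 0.1778 tool z 0.0966
0.2 tool x 0.1831 tool z 0.11
0.1 tool x 0.1871 tool z 0.1237
0.03 tool x 0.1891 tool z 0.1334
```

Call:
{"fn": "move_arm", "kwargs": {"moves": [[[0,0.02,0,0.003,0,0,0],[0,0.04,0,0.0045,0,0,0],[0,0.051,0,0.0055,0,0,0],[0,0.062,0,0.0065,0,0,0],[0,0.0725,0,0.009,0,0,0]]]}}

```text
clock: 41.05
position: [0.5599, -0.2465, 0.183]
tool_rot: [3.139, 0.001, 1.986]
force: [2.6, -1.9, 3.2]
grip_width: 0.0003
finger_force: 1.6
```

Call:
{"fn": "move_arm", "kwargs": {"moves": [[[0,0.01,0,0.0026,0,0,0],[0,0.02,0,0.0065,0,0,0],[0,0.03,0,0.0107,0,0,0],[0,0.04,0,0.016,0,0,0],[0,0.0493,0,0.0216,0,0,0]]]}}

```text
clock: 41.55
position: [0.5388, -0.2007, 0.1594]
tool_rot: [3.141, -0.001, 1.987]
force: [2.2, -2.8, -0.2]
grip_width: -0.0001
finger_force: 1.3
```

Call:
{"fn": "move_arm", "kwargs": {"moves": [[[0,0.009,0,0.0065,0,0,0],[0,0.0174,0,0.0135,0,0,0],[0,0.025,0,0.021,0,0,0],[0,0.0327,0,0.0292,0,0,0],[0,0.0327,0,0.0292,0,0,0]]]}}

```text
clock: 42.05
position: [0.5252, -0.17, 0.1297]
tool_rot: [-3.141, -0.002, 1.988]
force: [-0.6, 1.3, 0.1]
grip_width: -0.0002
finger_force: 0.0
```

Call:
{"fn": "move_arm", "kwargs": {"moves": [[[0,0.007,0,0.009,0,0,0],[0,0.013,0,0.0176,0,0,0],[0,0.0185,0,0.027,0,0,0],[0,0.0233,0,0.0368,0,0,0],[0,0.026,0,0.0435,0,0,0]]]}}

```text
clock: 42.55
position: [0.5152, -0.1469, 0.0863]
tool_rot: [3.141, -0.001, 1.987]
force: [0.6, -1.2, 1.6]
grip_width: -0.0002
finger_force: 1.0
```

Call:
{"fn": "move_arm", "kwargs": {"moves": [[[0,0.0026,0,0.0067,0,0,0],[0,0.0046,0,0.0135,0,0,0],[0,0.0066,0,0.0204,0,0,0],[0,0.008,0,0.026,0,0,0],[0,0.0086,0,0.0301,0,0,0]]]}}

```text
clock: 43.05
position: [0.5121, -0.1395, 0.0568]
tool_rot: [3.141, -0.001, 1.987]
force: [-0.7, -1.8, 1.7]
grip_width: 0.0003
finger_force: 0.8
```

Call:
{"fn": "move_arm", "kwargs": {"moves": [[[0,0.003,0,0.002,0,0,0],[0,0.005,0,0.004,0,0,0],[0,0.005,0,0.005,0,0,0],[0,0.005,0,0.005,0,0,0]]]}}

```text
clock: 43.45
position: [0.5101, -0.1347, 0.0529]
tool_rot: [3.141, -0.0, 1.987]
force: [-4.8, 1.7, 14.7]
grip_width: 0.0005
finger_force: 7.1
```

The lid is seated: the fingertips are at 0.053 m with 15 N on them. I'll lift off and check.

Call:
{"fn": "move_arm", "kwargs": {"moves": [[[0,0,0,-0.005,0,0,0],[0,0,0,-0.03,0,0,0],[0,0,0,-0.08,0,0,0],[0,0.03,0,-0.13,0,0,0],[0,0.06,0,-0.17,0,0,0]]]}}

```text
clock: 43.95
position: [0.4873, -0.0844, 0.2174]
tool_rot: [3.141, -0.001, 1.985]
force: [0.7, 0.3, 0.2]
grip_width: 0.0002
finger_force: 0.0
```

Call:
{"fn": "move_arm", "kwargs": {"moves": [[[0,0.03,0.0,-0.03,0,0,0],[0,0.03,0,-0.03,0,0,0],[0,0.03,0,-0.03,0,0,0],[0,0.03,0,-0.03,0,0,0]]]}}

```text
clock: 44.35
position: [0.4754, -0.0581, 0.2449]
tool_rot: [-3.141, -0.001, 1.986]
force: [-0.2, 0.2, -0.9]
grip_width: -0.0001
finger_force: 0.0
```

Run:
```python
from h import *
look()
im=bot.grab_frame("top");im2=bot.grab_frame("scene")
cv2.imwrite("pics/t7.png",np.hstack([cv2.resize(cv2.convertScaleAbs(im[90:330,190:550,::-1],alpha=2.2),(480,320)),cv2.resize(cv2.convertScaleAbs(im2[60:240,190:370,::-1],alpha=2.2),(320,320))]))
```

```text
[ 0.4754 -0.0581  0.2449] [-3.141e+00 -1.000e-03  1.986e+00] F [-0.2  0.2 -0.9] grip -0.0001 0.0
top tiles
[376 117] [795.6 -34.6] [100.7 101.5] 0.012
top handle
[307 269] [461.3 105.5] [29. 96.] -0.096
wr tiles
[513 244] [791.7 -35.6] [97.6 98.6] 0.004
wr handle
[364  47] [460.3 102.6] [32.9 96.8] -0.093
```

View pics/t7.png

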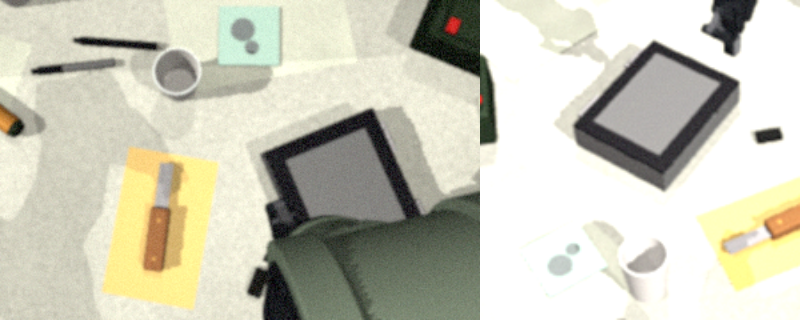

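The lid is fully shut (scene crop around (655,110)), the knife lies flat on its sheet at about (158,215), and the bystanders are where they were. Handing the job in.

```bash
python3 -c "
from workcell import bot
print(bot.job_done())"
```

```text
the job is handed in; nothing more can be done
None
```

I levered the case open, laid the four tiles I found flat inside it, shut the lid fully and put the knife back flat on its card sheet; the job is handed in, but the interface gave no verdict.

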